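# Dry-clamp the strips of a woodcut block

## Task

Dry-clamp all the loose wooden strips lying on the table as they will later be glued into one woodcut block: lay each strip flat across the sloping clamp bed and slide it down until it lies square and tight against the metal stop at the low end, or against the strip below it. When they are all in, swing the hold-down bail fully down over them, and then wind the handwheel clockwise until the jaw bears on the topmost strip. Leave the other things on the table where they are.

Things in the scene. Friction and masses are not known exactly. Their poses are not given: they have to be found in the camera images.
- bed: plywood bed of a small clamp on a fixed stand, 164 x 310 mm, sloping 18 degrees. Origin: on its surface, at the middle of the stop's upper face. x runs across the bed (away from the robot), y straight down the slope (leftward), z square off it. Strips lie at negative y: centres at -14, -42, -70, -98 mm from the stop up. Wood does not slide here by itself: push each strip down, 1 to 3 N.
- stop (a point): middle of the top edge of the aluminium stop that closes the bed's low end: 16 mm above the bed, 10 mm thick, across the whole bed. The bed here lies about 115 mm above the table; the bed's upper end is about 205 mm up.
- rail_end (a point): upper end, inner top edge, of the near wooden rail, at x = -68, y = -205, z = 12 mm of the bed. The two rails run from here down to the stop, 12 mm high, 136 mm apart inside, so a 120 mm strip lies between them with 8 mm to spare each side. A 16 mm slot for the lead screw runs down the middle of the bed.
- strip_0: loose hardwood strip, 120 x 28 x 18 mm, 55 g, all strips alike (there are two to four of them; a missing one reads None). Origin: centre of its underside; x along its length, y across its width, z up. It belongs on the bed with its length across the slope and its 28 x 120 mm face down.
- strip_1: loose hardwood strip, 120 x 28 x 18 mm, 55 g, all strips alike (there are two to four of them; a missing one reads None). Origin: centre of its underside; x along its length, y across its width, z up. It belongs on the bed with its length across the slope and its 28 x 120 mm face down.
- strip_2: loose hardwood strip, 120 x 28 x 18 mm, 55 g, all strips alike (there are two to four of them; a missing one reads None). Origin: centre of its underside; x along its length, y across its width, z up. It belongs on the bed with its length across the slope and its 28 x 120 mm face down.
- strip_3: loose hardwood strip, 120 x 28 x 18 mm, 55 g, all strips alike (there are two to four of them; a missing one reads None). Origin: centre of its underside; x along its length, y across its width, z up. It belongs on the bed with its length across the slope and its 28 x 120 mm face down.
- bail (a joint): angle of the hold-down bail, rad: 0 fully down over the strips, about 2.1 fully open (leaning outward over the far side of the bed). Light; it stays or falls by its own weight, and may be let fall shut from low down.
- bail_grip (a point): middle of the bail's wooden dowel (14 mm thick, 114 mm long between two steel arms, lying along the slope), 80 mm from the hinge line. Fully down, it lies over the middle of the bed at y = -69 mm, 26.5 mm above the bed, and clears the 18 mm strips by 1.5 mm.
- bail_hinge (a point): point on the bail's hinge line, level with the dowel's middle; in the bed's frame at x = 82, y = -69, z = 26.5 mm. The hinge line runs along the bed's y; the dowel swings up and over the far side as it opens.
- wheel (a joint): angle of the handwheel, rad: 0 at the start with the jaw fully open, growing clockwise as seen from above (looking down on the bed), up to 22. The jaw advances 6.4 mm per rad toward the stop. It stays where it is left; turning takes about 1 to 2 N at the handle, more when the jaw bears.
- crank_grip (a point): middle of the handwheel's revolving handle, a round black grip 15 mm thick and 32 mm high standing along the bed's z, 52 mm above the bed. It runs on a circle of 36 mm radius round the wheel's shaft and turns freely on its pin, so it may be held tight and carried round without turning the hand.
- wheel_shaft (a point): top of the wheel's shaft, the centre of the handle's circle; at x = 0, y = -252, z = 37 mm of the bed. The wheel's rim is 86 mm across, its top 34 mm above the bed.
- jaw_face (a point): middle of the jaw's pressing face, 9 mm above the bed. The jaw is a bar 130 mm across, 22 mm thick up the slope from its face and 16 mm high; its face starts at y = -185 mm of the bed and moves toward the stop.
- masking_roll: bystander: roll of masking tape, 90 mm across, 18 mm high; origin under its centre
- clip: bystander: black bulldog clip, 42 mm along its x, 53 mm along its y, 17 mm high, lying among the strips; origin under its middle
- blade_box: bystander: small white and blue cardboard box, 65 x 44 x 29 mm; origin under its middle

How it is judged (in metres and radians):
On the way, in this order (a step that is already met when the one before it is completed fails the run):
1. every strip lies flat across the bed, tight against the stop or the strip below it (x of strip_0 in the frame of bed between -0.02 and 0.02 m and z of strip_0 in the frame of bed between -0.004 and 0.022 m and angle between the x axis of each of strip_0, strip_1, strip_2, strip_3 and the x axis of bed, either way round below 0.06 rad and angle between the z axis of each of strip_0, strip_1, strip_2, strip_3 and the z axis of bed, either way round below 0.08 rad and (y of strip_0 in the frame of bed between -0.017 and -0.011 m or y of strip_0 in the frame of bed between -0.045 and -0.039 m or y of strip_0 in the frame of bed between -0.073 and -0.067 m or y of strip_0 in the frame of bed between -0.101 and -0.095 m) and x of strip_1 in the frame of bed between -0.02 and 0.02 m and z of strip_1 in the frame of bed between -0.004 and 0.022 m and (y of strip_1 in the frame of bed between -0.017 and -0.011 m or y of strip_1 in the frame of bed between -0.045 and -0.039 m or y of strip_1 in the frame of bed between -0.073 and -0.067 m or y of strip_1 in the frame of bed between -0.101 and -0.095 m) and x of strip_2 in the frame of bed between -0.02 and 0.02 m and z of strip_2 in the frame of bed between -0.004 and 0.022 m and (y of strip_2 in the frame of bed between -0.017 and -0.011 m or y of strip_2 in the frame of bed between -0.045 and -0.039 m or y of strip_2 in the frame of bed between -0.073 and -0.067 m or y of strip_2 in the frame of bed between -0.101 and -0.095 m) and x of strip_3 in the frame of bed between -0.02 and 0.02 m and z of strip_3 in the frame of bed between -0.004 and 0.022 m and (y of strip_3 in the frame of bed between -0.017 and -0.011 m or y of strip_3 in the frame of bed between -0.045 and -0.039 m or y of strip_3 in the frame of bed between -0.073 and -0.067 m or y of strip_3 in the frame of bed between -0.101 and -0.095 m) and (not (y of strip_0 in the frame of bed between -0.045 and -0.039 m or y of strip_1 in the frame of bed between -0.045 and -0.039 m or y of strip_2 in the frame of bed between -0.045 and -0.039 m or y of strip_3 in the frame of bed between -0.045 and -0.039 m) or y of strip_0 in the frame of bed between -0.017 and -0.011 m or y of strip_1 in the frame of bed between -0.017 and -0.011 m or y of strip_2 in the frame of bed between -0.017 and -0.011 m or y of strip_3 in the frame of bed between -0.017 and -0.011 m) and (not (y of strip_0 in the frame of bed between -0.073 and -0.067 m or y of strip_1 in the frame of bed between -0.073 and -0.067 m or y of strip_2 in the frame of bed between -0.073 and -0.067 m or y of strip_3 in the frame of bed between -0.073 and -0.067 m) or y of strip_0 in the frame of bed between -0.045 and -0.039 m or y of strip_1 in the frame of bed between -0.045 and -0.039 m or y of strip_2 in the frame of bed between -0.045 and -0.039 m or y of strip_3 in the frame of bed between -0.045 and -0.039 m) and (not (y of strip_0 in the frame of bed between -0.101 and -0.095 m or y of strip_1 in the frame of bed between -0.101 and -0.095 m or y of strip_2 in the frame of bed between -0.101 and -0.095 m or y of strip_3 in the frame of bed between -0.101 and -0.095 m) or y of strip_0 in the frame of bed between -0.073 and -0.067 m or y of strip_1 in the frame of bed between -0.073 and -0.067 m or y of strip_2 in the frame of bed between -0.073 and -0.067 m or y of strip_3 in the frame of bed between -0.073 and -0.067 m)), for 0.2 s.
2. the bail is fully down over the strips (value of joint bail below 0.06 rad), for 0.2 s.
3. the jaw bears on the topmost strip (((y of jaw_face in the frame of bed between -0.031 and -0.025 m and (y of strip_0 in the frame of bed between -0.017 and -0.011 m or y of strip_1 in the frame of bed between -0.017 and -0.011 m or y of strip_2 in the frame of bed between -0.017 and -0.011 m or y of strip_3 in the frame of bed between -0.017 and -0.011 m)) or (y of jaw_face in the frame of bed between -0.059 and -0.053 m and (y of strip_0 in the frame of bed between -0.045 and -0.039 m or y of strip_1 in the frame of bed between -0.045 and -0.039 m or y of strip_2 in the frame of bed between -0.045 and -0.039 m or y of strip_3 in the frame of bed between -0.045 and -0.039 m)) or (y of jaw_face in the frame of bed between -0.087 and -0.081 m and (y of strip_0 in the frame of bed between -0.073 and -0.067 m or y of strip_1 in the frame of bed between -0.073 and -0.067 m or y of strip_2 in the frame of bed between -0.073 and -0.067 m or y of strip_3 in the frame of bed between -0.073 and -0.067 m)) or (y of jaw_face in the frame of bed between -0.115 and -0.109 m and (y of strip_0 in the frame of bed between -0.101 and -0.095 m or y of strip_1 in the frame of bed between -0.101 and -0.095 m or y of strip_2 in the frame of bed between -0.101 and -0.095 m or y of strip_3 in the frame of bed between -0.101 and -0.095 m)))), for 0.2 s.
At the end, for the whole second after the job is handed in: every strip lies flat on the bed, square within 0.06 rad, in an unbroken row from the stop up (each within 3 mm of its place), the bail is down (under 0.06 rad), the jaw's face is within 3 mm of where the topmost strip's face belongs, and all is at rest (all of step 1 and value of joint bail below 0.06 rad and ((y of jaw_face in the frame of bed between -0.031 and -0.025 m and (y of strip_0 in the frame of bed between -0.017 and -0.011 m or y of strip_1 in the frame of bed between -0.017 and -0.011 m or y of strip_2 in the frame of bed between -0.017 and -0.011 m or y of strip_3 in the frame of bed between -0.017 and -0.011 m)) or (y of jaw_face in the frame of bed between -0.059 and -0.053 m and (y of strip_0 in the frame of bed between -0.045 and -0.039 m or y of strip_1 in the frame of bed between -0.045 and -0.039 m or y of strip_2 in the frame of bed between -0.045 and -0.039 m or y of strip_3 in the frame of bed between -0.045 and -0.039 m)) or (y of jaw_face in the frame of bed between -0.087 and -0.081 m and (y of strip_0 in the frame of bed between -0.073 and -0.067 m or y of strip_1 in the frame of bed between -0.073 and -0.067 m or y of strip_2 in the frame of bed between -0.073 and -0.067 m or y of strip_3 in the frame of bed between -0.073 and -0.067 m)) or (y of jaw_face in the frame of bed between -0.115 and -0.109 m and (y of strip_0 in the frame of bed between -0.101 and -0.095 m or y of strip_1 in the frame of bed between -0.101 and -0.095 m or y of strip_2 in the frame of bed between -0.101 and -0.095 m or y of strip_3 in the frame of bed between -0.101 and -0.095 m))) and linear speed of each of strip_0, strip_1, strip_2, strip_3 below 0.02 m/s); the robot touches nothing.
It fails at once if a bystander was moved by more than 3 cm (distance of any of masking_roll, clip, blade_box from where it was at the start of the episode above 0.03 m).
Of strip_0, strip_1, strip_2, strip_3 only 2 to 4 are there at a start; the rules pass over those that are not, and their reading is None.
At some moment in a run one of strip_0, strip_1, strip_2, strip_3 may be knocked a few centimetres aside while the robot is not near it.
Once in a run the grip may slacken for a moment while it holds something.
It also fails if it takes over 210 s, if anything falls off the work surface, if the arm or the gripper's body presses on something with over 40 N, if the wrist force passes 120 N, or if a joint passes its speed limit or range.

## Robot

A 6-joint arm with a two-finger parallel gripper is mounted at the origin on the work surface; the furniture and walls round the work are solid. World frame = base frame: x ahead of the robot, y to its left, z up, the work surface at z = 0. Lengths are in mm, angles in rad, forces in N, time in s.
With the tool pointing down it reaches from about 350 to 875 mm from the base axis. Payload 4.2 kg.
Tool frame: the origin (TCP) lies at the very end of the fingers, on their centre line; the grasp point (between the pads) lies arm.grip_point_offset behind it (arm.grip_point_offset is the distance from the TCP to the grasp point, in mm); z points along the fingers, y is the line along which they close (so a half turn about z gives the same grasp; the last joint's range is limited). The gripper opens to 85 mm and grips with 20 to 120 N. Pads are 22 mm wide; open, the fingers measure 114 mm over their backs; the gripper's body (76 mm by 85 mm) begins 54 mm behind the grasp point. The pads swing forward as they close: fully open they stand 13 mm farther back than shut.
Start: joints at [-1.072, 0.385, 0.008, 0, -1.194, -0.259], TCP at [148.46, -607.09, 207.612] pointing down, gripper open.
Joint ranges: [-3.14, 3.14], [-1.21, 2.06], [-1.07, 1.41], [-3.16, 2.05], [-2.99, -0.16], [-3.1, 3.1]. Speed limits (rad/s): [2.79, 2.79, 3.14, 3.14, 3.14, 3.14].

## Interface

Orientations are given as a unit quaternion [x, y, z, w].
In Python, from bench import arm, cams, ticket gives the robot as it stands.
- The arm moves only by the tool servo_tool, never from a script. Its argument "commands" is a list that holds one entry, the list of rows, each a list of 7 numbers: the closure in counts, from 0 (fully open) to 255 (shut), then the shift along the tool's x, y, z in m, then the turn, a rotation vector about the tool's x, y, z in degrees. In form: [[[grip, x, y, z, ax, ay, az], ...]]. A call has 1 to 10 rows; each row shifts and turns the commanded pose from where the row before left it, along the tool's axes as they then stand; what a row does not reach is not made up. A row lasts 1/12 s, in which the tool goes at most 41.7 mm and 7.16 degrees, less where a joint would pass 70% of its speed; a pose out of reach is approached as far as the arm can. A call with a gripper value outside its range is refused whole. The fingers move at their own pace and stop on an object; the grip force is fixed at half the most. Time passes only in rows, so rows that do not move let the fingers close. It gives the time, the measured TCP pose, the force, the opening and the grip force at its end, in the units of the state.
- arm.read_state(): the state, without advancing time (a new reading comes with each control period).
- cams.get_image(name): name is "scene" or "top"; returns a dict with "frame" (420x560x3 uint8, blue, green, red), "K" (3x3 intrinsics, pixels), "T" (4x4, takes a point from camera to world coordinates). Camera axes: x right, y up, looking along -z (the intrinsics and any distortion apply to the point x, -y, -z); pixel columns grow to the right and rows downward; lengths in mm; the calibration is good to about 2 mm. A picture is of the moment at which its call begins. There is no depth.
- ticket.job_done(): hands the job in; it is judged then, once.
The state is a dict: "clock": time; "joints": joint angles; "joint_vel": joint speeds; "joint_efforts": joint torques, N m; "position": TCP position; "ee_rot": TCP orientation; "contact_force": force on the tool from outside, world axes, zero at the start; "wrist_torque": the same for the moment, N m; "gripper_width": finger opening in mm; "grasp_force": force on a finger pad.
Only numpy, scipy, OpenCV 4.12 (cv2) and the standard library are available. Lean on these libraries where they do the work, as an engineer would, in place of code of your own. Each camera call takes 0.05 s, during which the arm holds its last target. There are 200 camera calls.

## Working session

There is one attempt and no reset: what is moved stays moved. The work goes in short steps, Python scripts to look and compute and a tool call to move; the robot and the scene stay as the last step left them, time stands still between calls to the robot, and variables do not carry over. Pictures are saved under pics/ and viewed, at most 14 in all, crops included, and the job is handed in when it is done.

Besides the shell and the picture viewer there is one more tool, called after "Request:" by a JSON object that holds its "method" and its "body", one argument or row to a line. servo_tool: Moves the arm, as the interface text tells. Its arguments: {"type":"object","properties":{"commands":{"type":"array","items":{"type":"array","items":{"type":"array","items":{"type":"number"}}}}},"required":["commands"]}

```bash
mkdir -p pics; ls; python3 - <<'E'
from bench import arm,cams
import cv2,numpy as np
print(arm.read_state(), arm.grip_point_offset)
for n in("scene","top"):
    d=cams.get_image(n);cv2.imwrite(f"pics/{n}0.png",cv2.resize(d["frame"],(800,600),interpolation=cv2.INTER_CUBIC));print(n,d["K"],d["T"],[k for k in d])
E
```

```text
pics
{'clock': 0.0, 'joints': array([-1.07237356e+00,  3.85550307e-01,  6.58429616e-03, -5.32136211e-04,
       -1.19400060e+00, -2.58610538e-01]), 'joint_vel': array([ 0.00212321,  0.00058577,  0.0020025 , -0.00239295, -0.00046873,
       -0.00022275]), 'joint_efforts': array([ 2.41369780e-04, -3.92288804e+01,  1.88405871e+01,  4.18621168e+00,
       -4.56518479e-03,  7.68489656e-06]), 'position': array([ 148.3194873 , -606.46610533,  206.50425424]), 'ee_rot': array([-1.19521459e-01,  9.92830994e-01,  1.09971410e-03, -1.71214101e-04]), 'contact_force': array([ 0.29677886,  0.60437394, -0.29985995]), 'wrist_torque': array([-0.04281088,  0.05437444, -0.0081703 ]), 'grasp_force': 0.0, 'gripper_width': 85.59708721594784} 18.700000000000003
scene [[491.65424534   0.         278.29836407]
 [  0.         491.65424534 207.04198935]
 [  0.           0.           1.        ]] [[ 8.99613929e-01  2.54333826e-01 -3.54977581e-01 -9.44166684e+01]
 [-4.36658355e-01  5.33086434e-01 -7.24671191e-01 -1.13525201e+03]
 [ 4.92533657e-03  8.06928224e-01  5.90628972e-01  1.07527412e+03]
 [ 0.00000000e+00  0.00000000e+00  0.00000000e+00  1.00000000e+00]] ['frame', 'K', 'T']
top [[454.26441119   0.         287.20154314]
 [  0.         454.26441119 206.41460332]
 [  0.           0.           1.        ]] [[ 1.95880843e-02  9.95615319e-01 -9.14682689e-02  3.26236399e+02]
 [-9.99800894e-01  1.91576239e-02 -5.58183137e-03 -1.80852950e+00]
 [-3.80504213e-03  9.15593944e-02  9.95792347e-01  1.47265503e+03]
 [ 0.00000000e+00  0.00000000e+00  0.00000000e+00  1.00000000e+00]] ['frame', 'K', 'T']
```

View pics/scene0.png

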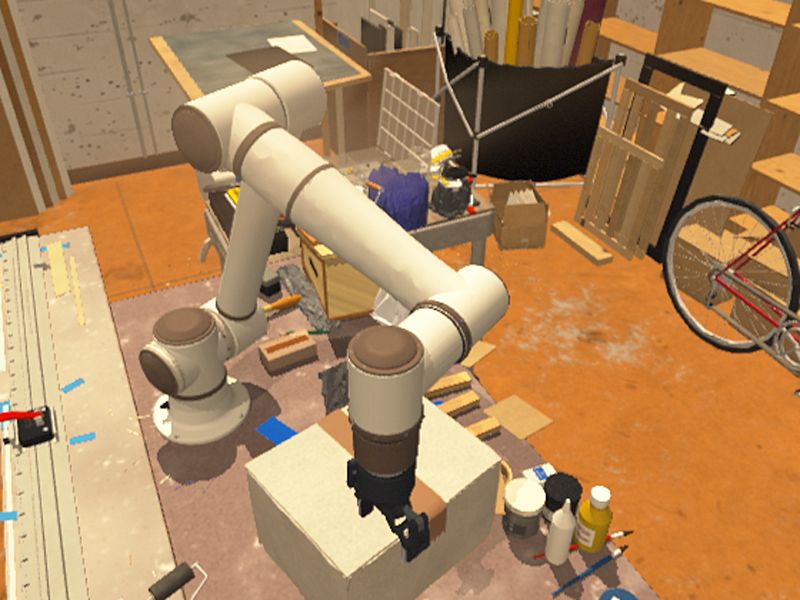

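View pics/top0.png

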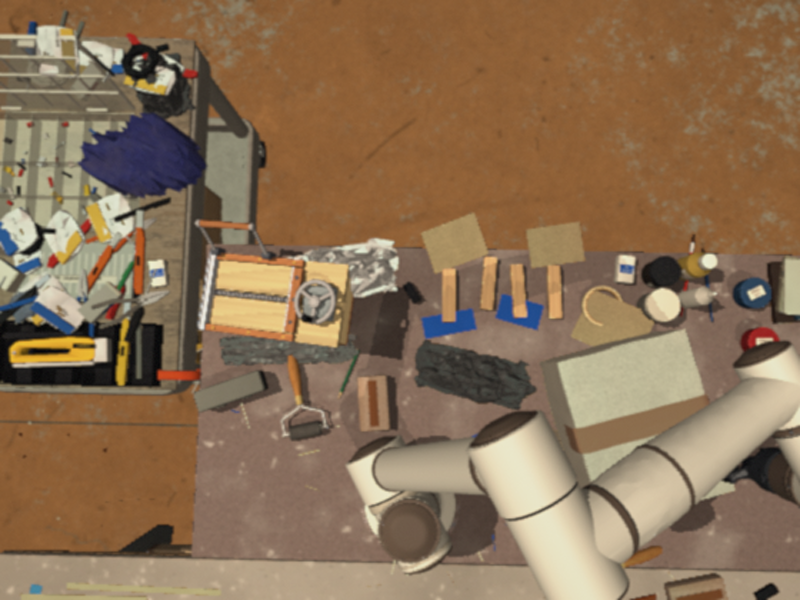

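The top view shows four strips at about (449,293), (489,283), (518,290) and (555,291). The bed is at about (270,300), with the wheel at (317,300). The clip is at (412,292), the roll at (603,305), and the bail is open at about (228,230).

```bash
cat > h.py <<'E'
from bench import arm,cams
import cv2,numpy as np
from scipy.spatial.transform import Rotation as R
def crop(n,x0,y0,w,h,out,s=6):
    d=cams.get_image(n);f=d["frame"][y0:y0+h,x0:x0+w]
    cv2.imwrite(out,cv2.resize(f,None,fx=s,fy=s,interpolation=cv2.INTER_CUBIC));return d
def cam(n):return cams.get_image(n)
def ray(d,u,v):
    K,T=d["K"],d["T"];p=np.array([(u-K[0,2])/K[0,0],-(v-K[1,2])/K[1,1],-1])
    return T[:3,3],T[:3,:3]@p
def atz(d,u,v,z):
    o,r=ray(d,u,v);return o+r*(z-o[2])/r[2]
def proj(d,P):
    P=np.atleast_2d(P);q=(P-d["T"][:3,3])@d["T"][:3,:3]
    return np.c_[d["K"][0,2]+d["K"][0,0]*q[:,0]/-q[:,2], d["K"][1,2]+d["K"][1,1]*q[:,1]/q[:,2]]
E
python3 - <<'E'
from h import *
crop("top",130,145,130,98,"pics/bed.png")
crop("top",275,160,132,80,"pics/strips.png")
E
```

```text
(no output)
```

View pics/bed.png

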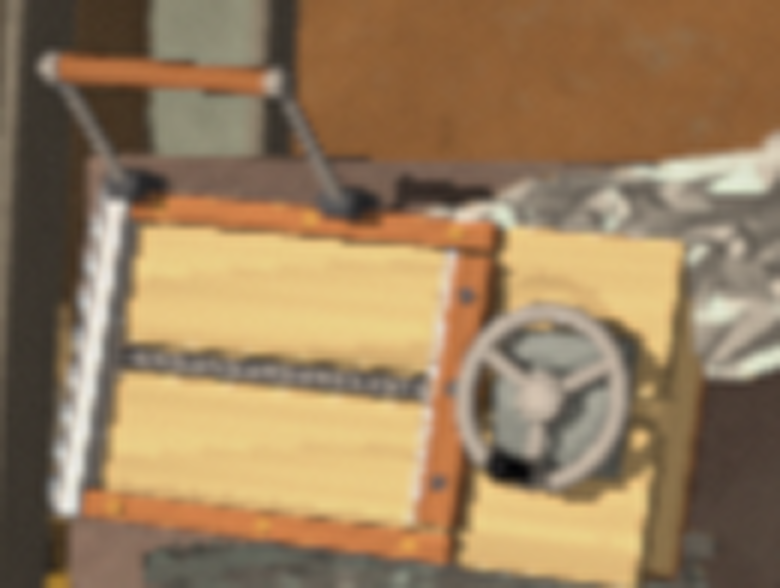

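View pics/strips.png

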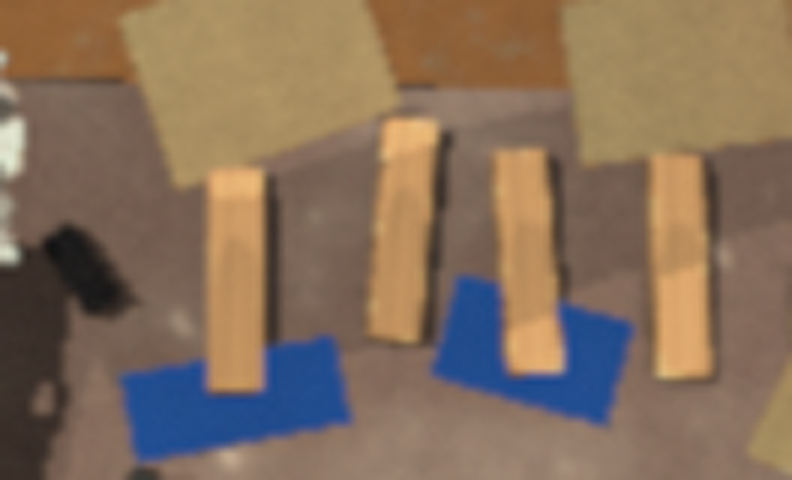

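The bed crop shows the stop's inner top edge from (128,200) to (80,515), the wheel hub at (540,397) and the handle at (511,467). The inner rail ends are at (490,250) and (455,527). The strip corners read clearly in the other crop, so I'll fit from these.

```bash
cat >> h.py <<'E'
import json,os
def bedRT():
    q=json.load(open("bed.json"));return bedfrom(q)
def bedfrom(q):
    Rb=(R.from_euler('z',q[3])*R.from_euler('x',-18,degrees=True)).as_matrix();return Rb,np.array(q[:3])
def plan(p,Rt):
    s=arm.read_state();R0=R.from_quat(s["ee_rot"]);Rt=R.from_matrix(Rt)
    rv=(R0.inv()*Rt).as_rotvec(degrees=True)
    print("at",s["position"].round(1),"rot",rv.round(2),"rows",round(np.linalg.norm(rv)/7,1),"then shift mm",(Rt.inv().apply(np.array(p)-s["position"])).round(1))
def down(yaw):  # tool y along world angle yaw of (y axis), pointing down
    return (R.from_euler('z',yaw)*R.from_matrix(np.diag([-1,1,-1.]))).as_matrix()
E
python3 - <<'E'
from h import *
from scipy.optimize import least_squares
d=cam("top")
C=lambda a,o:(np.array(a)+.5)/6-.5+np.array(o)
uv=C([[128,200],[80,515],[540,397],[490,250],[455,527],[239,193]],[130,145])
B=np.array([[82,0,16],[-82,0,16],[0,-252,37],[68,-205,12],[-68,-205,12],[82,-69,26.5]],float)
def f(q):
    Rb,t=bedfrom(q);return np.r_[(proj(d,B@Rb.T+t)-uv).ravel(),(q[2]-115)/5/2]
r=least_squares(f,[470,330,115,-.1]);print(r.x.round(3));print(f(r.x).round(2))
json.dump(list(r.x),open("bed.json","w"))
Rb,t=bedfrom(r.x)
print("axes",Rb.round(3))
h=C([511,467],[130,145])
o,v=ray(d,*h);n=Rb[:,2];w=t+52*n;p=o+v*((w-o)@n)/(v@n);print("crank in bed",(Rb.T@(p-t)).round(1))
h=C([162,73],[130,145]);
for a in (1.9,2.0,2.1,2.2):
    P=np.array([82-80*np.cos(a),-69,26.5+80*np.sin(a)]);print(a,(proj(d,Rb@P+t)-h).round(2))
S=[[(208,168),(267,170),(263,392),(207,390)],[(384,118),(440,122),(420,342),(367,335)],[(494,150),(546,149),(565,373),(508,373)],[(650,153),(704,154),(713,378),(657,378)]]
for s in S:
    P=np.array([atz(d,*C(c,[275,160]),18) for c in s])[:,:2]
    a=(P[0]+P[1]-P[2]-P[3])/2; b=(P[0]+P[3]-P[1]-P[2])/2
    print(P.mean(0).round(1),"yaw",np.degrees(np.arctan2(a[1],a[0])).round(1),np.linalg.norm(a).round(1),np.linalg.norm(b).round(1))
print(R.from_quat(arm.read_state()["ee_rot"]).as_matrix().round(2))
E
```

```text
[ 4.49882e+02  4.19296e+02  1.09658e+02 -9.90000e-02]
[ 0.1  -1.3   0.08  0.5  -0.14 -0.72  0.55 -0.13  0.    0.96 -0.59  0.66
 -0.53]
axes [[ 0.995  0.094  0.03 ]
 [-0.098  0.946  0.308]
 [ 0.    -0.309  0.951]]
crank in bed [ -36.  -250.6   52. ]
1.9 [[-1.59  6.51]]
2.0 [[-0.58  4.12]]
2.1 [[0.55 1.92]]
2.2 [[ 1.8  -0.07]]
[462.3 -79.7] yaw 0.2 119.5 30.8
[ 491.3 -168.6] yaw -4.3 118.5 29.4
[ 475.4 -235.9] yaw 4.5 120.6 29.2
[ 474.5 -317.7] yaw 2.0 120.9 29.4
[[-0.97 -0.24 -0.  ]
 [-0.24  0.97  0.  ]
 [ 0.    0.   -1.  ]]
```

```bash
python3 - <<'E'
from h import *
plan([474.5,-317.7,120],down(np.radians(2)))
E
```

```text
at [ 148.4 -606.8  207.1] rot [ 6.000e-02 -1.000e-02  1.173e+01] rows 1.7 then shift mm [-336.   277.6   87.1]
```

Request:
{"method": "servo_tool", "body": {
  "commands": [
    [[105,0,0,0,0,0,5.9],[105,0,0,0,0,0,5.9],[105,-0.028,0.0231,0,0,0,0],[105,-0.028,0.0231,0,0,0,0],[105,-0.028,0.0231,0,0,0,0],[105,-0.028,0.0231,0,0,0,0],[105,-0.028,0.0231,0,0,0,0],[105,-0.028,0.0231,0,0,0,0],[105,-0.028,0.0231,0,0,0,0],[105,-0.028,0.0231,0,0,0,0]]
  ]
}}

```text
clock: 1.08
position: [367.1, -413.4, 207.7]
ee_rot: [-0.017, 1.0, -0.0, 0.0]
contact_force: [0.9, 0.3, 0.4]
gripper_width: 50.2
grasp_force: 0.0
```

Request:
{"method": "servo_tool", "body": {
  "commands": [
    [[105,-0.028,0.0231,0,0,0,0],[105,-0.028,0.0231,0,0,0,0],[105,-0.028,0.0231,0,0,0,0],[105,-0.028,0.0231,0,0,0,0],[105,0,0,0.03,0,0,0],[105,0,0,0.03,0,0,0],[105,0,0,0.027,0,0,0],[105,0,0,0,0,0,0],[105,0,0,0,0,0,0]]
  ]
}}

```text
clock: 1.83
position: [474.2, -318.6, 119.8]
ee_rot: [-0.017, 1.0, 0.0, -0.002]
contact_force: [0.3, -0.7, 1.4]
gripper_width: 50.6
grasp_force: 0.0
```

```bash
python3 - <<'E'
from h import *
d=cam("scene");cv2.imwrite("pics/s1.png",cv2.resize(d["frame"][90:400,90:500],None,fx=1.9,fy=1.9,interpolation=cv2.INTER_CUBIC))
plan([474.5,-317.7,40],down(np.radians(2)));print(arm.read_state()["gripper_width"],arm.read_state()["contact_force"])
E
```

```text
at [ 475.5 -319.2  121.6] rot [-0.07  0.03 -0.03] rows 0.0 then shift mm [ 0.9  1.6 81.6]
50.38174532310754 [ 0.57938017  0.52988634 -0.49789679]
```

View pics/s1.png

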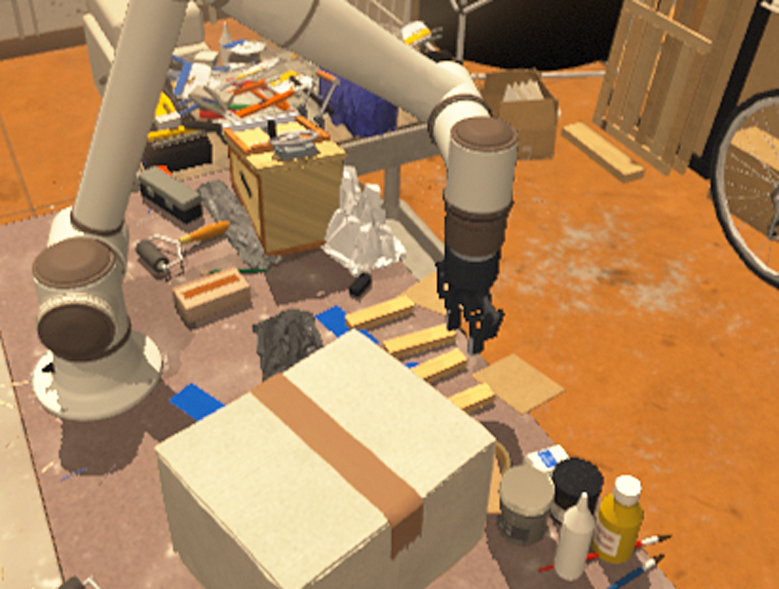

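The gripper at crop pixel (470,300) is above the strip row, at the rightmost strip (472,398). Nothing is in the way, so I'll descend and grip.

Request:
{"method": "servo_tool", "body": {
  "commands": [
    [[105,0.0,0.001,0.03,0,0,0],[105,0,0,0.03,0,0,0],[105,0,0,0.03,0,0,0],[105,0,0,0.018,0,0,0],[105,0,0,0.008,0,0,0],[255,0,0,0,0,0,0],[255,0,0,0,0,0,0],[255,0,0,0,0,0,0],[255,0,0,0,0,0,0],[255,0,0,0,0,0,0]]
  ]
}}

```text
clock: 2.72
position: [475.8, -318.1, 6.1]
ee_rot: [-0.017, 1.0, -0.001, 0.001]
contact_force: [-0.1, 0.0, -0.3]
gripper_width: -0.1
grasp_force: 0.0
```

```bash
python3 - <<'E'
from h import *
d=cam("scene");cv2.imwrite("pics/s2.png",cv2.resize(d["frame"][220:320,220:360],None,fx=5.5,fy=5.5,interpolation=cv2.INTER_CUBIC))
print(arm.read_state()["position"],arm.read_state()["gripper_width"]);
d=cam("top")
print(proj(d,[[475,-318,6]]))
cv2.imwrite("pics/t2.png",cv2.resize(d["frame"][160:240,275:407],None,fx=6,fy=6,interpolation=cv2.INTER_CUBIC))
E
```

```text
[ 475.54880264 -317.94004609    5.81187179] 0.3258550705180167
[[387.35922283 204.01796484]]
```

View pics/s2.png

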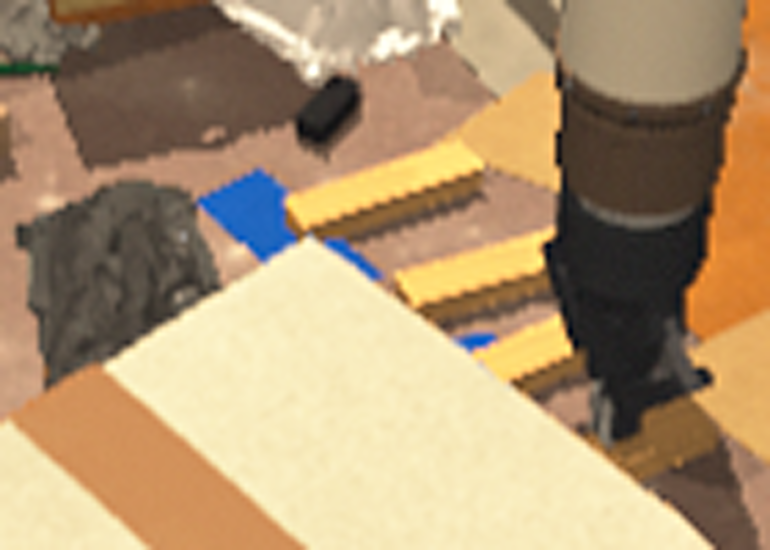

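The scene crop shows the fingers at (610,420) with the strip to their right at (670,435), so it is not between the pads. I'll check the top view.

View pics/t2.png

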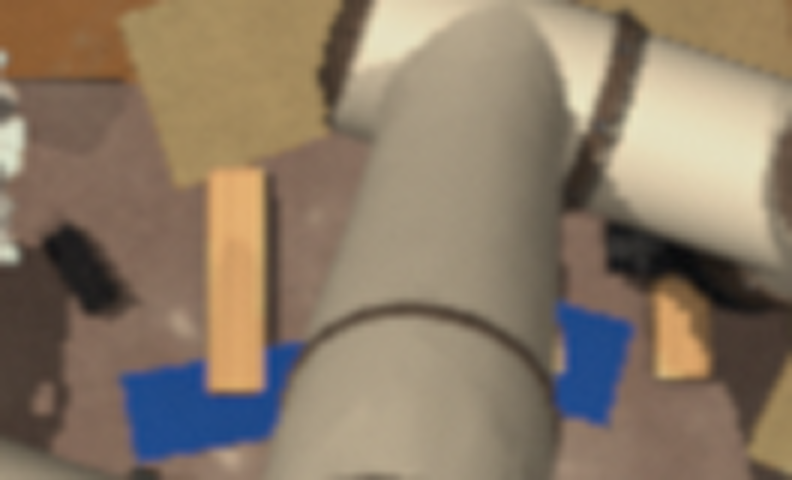

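```bash
python3 - <<'E'
from h import *
d=cam("scene");print(proj(d,[[474.5,-317.7,18],[462,-80,18]]))
for u,v in[(338,299.5),(291,254)]:print(atz(d,u,v,18))
d=cam("top")
for u,v in[(388.6,203.8),(314.5,206.2)]:print(atz(d,u,v,18))
E
```

```text
[[330.13901377 301.50941474]
 [289.00975277 253.23890585]]
[ 499.07297468 -320.82407017   18.        ]
[466.11948419 -86.0495098   18.        ]
[ 474.56355491 -319.39803964   18.        ]
[462.23469552 -81.39412468  18.        ]
```

Request:
{"method": "servo_tool", "body": {
  "commands": [
    [[255,0,0,-0.03,0,0,0],[255,0,0,-0.03,0,0,0],[255,0,0,0,0,0,0]]
  ]
}}

```text
clock: 3.17
position: [478.7, -319.5, 70.4]
ee_rot: [-0.018, 1.0, -0.003, 0.005]
contact_force: [1.4, -0.7, 0.2]
gripper_width: -0.1
grasp_force: 0.0
```

```bash
python3 - <<'E'
from h import *
d=cam("scene");A=cv2.resize(d["frame"][230:330,290:390],(400,400),interpolation=cv2.INTER_CUBIC)
s=arm.read_state();print(s["position"],s["gripper_width"],s["grasp_force"]);q=lambda P:(proj(d,P)-[290,230])*4
print("tcp",q(s["position"]),"ends",q([[534.5,-315.6,18],[414.5,-319.8,18]]))
d=cam("top");B=cv2.resize(d["frame"][165:265,330:430],(400,400),interpolation=cv2.INTER_CUBIC)
cv2.imwrite("pics/c3.png",np.hstack([A,B]))
E
```

```text
[ 477.36581343 -318.67024417   68.07267998] -0.32960131024696676 0.0
tcp [[169.51964686 236.51211652]] ends [[229.65312675 257.71291985]
 [ 89.19999187 315.28841913]]
```

View pics/c3.png

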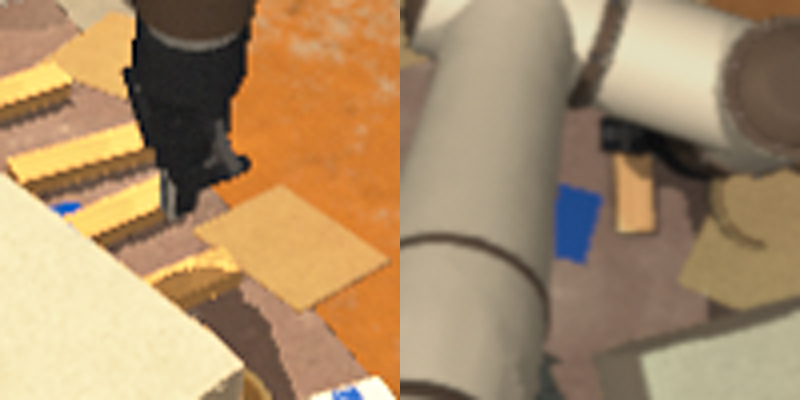

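The left panel shows the closed fingertips at about (180,215), while the reported TCP projects to (170,236). So the real tips end about 15 mm short of the reported TCP, and they closed just above the strip. I'll go down again, feeling for contact.

Request:
{"method": "servo_tool", "body": {
  "commands": [
    [[105,0.002,0,0.03,0,0,0],[105,0,0,0.025,0,0,0],[105,0,0,0.006,0,0,0],[105,0,0,0.003,0,0,0],[105,0,0,0,0,0,0]]
  ]
}}

```text
clock: 3.68
position: [472.5, -317.7, -0.2]
ee_rot: [-0.017, 1.0, 0.0, -0.001]
contact_force: [0.3, -0.7, 0.2]
gripper_width: 50.5
grasp_force: 0.0
```

Request:
{"method": "servo_tool", "body": {
  "commands": [
    [[105,0,0,0.003,0,0,0],[105,0,0,0.003,0,0,0],[105,0,0,0,0,0,0]]
  ]
}}

```text
clock: 3.93
position: [473.1, -317.8, -5.1]
ee_rot: [-0.017, 1.0, -0.0, 0.0]
contact_force: [0.3, 0.2, 0.9]
gripper_width: 50.0
grasp_force: 0.0
```

Request:
{"method": "servo_tool", "body": {
  "commands": [
    [[105,0,0,0.003,0,0,0],[105,0,0,0.003,0,0,0],[105,0,0,0,0,0,0]]
  ]
}}

```text
clock: 4.18
position: [472.6, -317.6, -11.8]
ee_rot: [-0.017, 1.0, 0.0, -0.0]
contact_force: [-0.2, 1.1, -0.1]
gripper_width: 50.1
grasp_force: 0.0
```

Request:
{"method": "servo_tool", "body": {
  "commands": [
    [[255,0,0,0,0,0,0],[255,0,0,0,0,0,0],[255,0,0,0,0,0,0],[255,0,0,0,0,0,0],[255,0,0,0,0,0,0]]
  ]
}}

```text
clock: 4.6
position: [473.1, -317.9, -11.0]
ee_rot: [-0.017, 1.0, -0.0, 0.0]
contact_force: [-0.8, -0.2, 3.0]
gripper_width: 25.6
grasp_force: 59.3
```

Gripped: width 25.6 mm, 59 N. Lifting.

Request:
{"method": "servo_tool", "body": {
  "commands": [
    [[255,0,0,-0.01,0,0,0],[255,0,0,-0.035,0,0,0],[255,0,0,-0.04,0,0,0],[255,0,0,-0.04,0,0,0],[255,0,0,-0.04,0,0,0],[255,0,0,-0.04,0,0,0],[255,0,0,-0.04,0,0,0],[255,0,0,-0.04,0,0,0],[255,0,0,-0.035,0,0,0],[255,0,0,0,0,0,0]]
  ]
}}

```text
clock: 5.43
position: [475.3, -319.7, 318.3]
ee_rot: [-0.017, 1.0, -0.004, 0.007]
contact_force: [1.2, -1.3, 0.8]
gripper_width: 25.5
grasp_force: 59.2
```

```bash
cat >> h.py <<'E'
D=np.diag([-1,1,-1.])
def bp(x,y,z):
    Rb,t=bedRT();plan(Rb@[x,y,z]+t,Rb@D)
def inbed():
    Rb,t=bedRT();s=arm.read_state();print("tcp in bed",(Rb.T@(s["position"]-t)).round(1),"F bed",(Rb.T@s["contact_force"]).round(1),"w",s["gripper_width"].round(1),s["grasp_force"],"t",s["clock"])
E
python3 -c "
from h import *
inbed();bp(0,-45,60)"
```

```text
Traceback (most recent call last):
  File "h.py", line 31, in inbed
    Rb,t=bedRT();s=arm.read_state();print("tcp in bed",(Rb.T@(s["position"]-t)).round(1),"F bed",(Rb.T@s["contact_force"]).round(1),"w",s["gripper_width"].round(1),s["grasp_force"],"t",s["clock"])
                                                                                                                                        ^^^^^^^^^^^^^^^^^^^^^^^^
AttributeError: 'float' object has no attribute 'round'
```

```bash
sed -i 's/s\["gripper_width"\].round(1)/round(s["gripper_width"],1)/' h.py; python3 -c "
from h import *
inbed();bp(0,-45,60)"
```

```text
tcp in bed [  98.  -761.5  -28. ] F bed [ 1.4 -1.4  0.4] w 25.5 59.22847330570221 t 5.4333
at [ 475.3 -319.7  318.3] rot [17.52  2.04  7.42] rows 2.7 then shift mm [ 98.  716.5 -88. ]
```

Request:
{"method": "servo_tool", "body": {
  "commands": [
    [[255,0,0,0,5.84,0.68,2.47],[255,0,0,0,5.84,0.68,2.47],[255,0,0,0,5.84,0.68,2.47],[255,0.005,0.03,-0.024,0,0,0],[255,0.005,0.03,-0.024,0,0,0],[255,0.005,0.03,-0.024,0,0,0],[255,0.005,0.03,-0.024,0,0,0],[255,0.005,0.03,-0.024,0,0,0],[255,0.005,0.03,-0.024,0,0,0],[255,0.005,0.03,-0.024,0,0,0]]
  ]
}}

```text
clock: 6.27
position: [463.2, -63.2, 406.6]
ee_rot: [0.048, 0.987, -0.152, -0.015]
contact_force: [1.8, 1.0, -0.7]
gripper_width: 25.5
grasp_force: 59.3
```

Request:
{"method": "servo_tool", "body": {
  "commands": [
    [[255,0.005,0.038,0,0,0,0],[255,0.005,0.038,0,0,0,0],[255,0.005,0.038,0,0,0,0],[255,0.005,0.038,0,0,0,0],[255,0.005,0.038,0,0,0,0],[255,0.005,0.038,0,0,0,0],[255,0.005,0.038,0,0,0,0],[255,0.005,0.038,0,0,0,0],[255,0.005,0.038,0,0,0,0],[255,0.005,0.038,0,0,0,0]]
  ]
}}

```text
clock: 7.1
position: [447.8, 302.4, 291.1]
ee_rot: [0.048, 0.987, -0.152, -0.015]
contact_force: [-0.3, 0.5, -0.7]
gripper_width: 25.9
grasp_force: 59.3
```

Request:
{"method": "servo_tool", "body": {
  "commands": [
    [[255,0.005,0.03,0,0,0,0],[255,0.005,0.03,0,0,0,0],[255,0,0.03,0,0,0,0],[255,0,0.02,0,0,0,0],[255,0,0,0,0,0,0],[255,0,0,0,0,0,0]]
  ]
}}

```text
clock: 7.6
position: [447.9, 406.6, 257.1]
ee_rot: [0.047, 0.987, -0.154, -0.016]
contact_force: [0.3, -1.1, -1.0]
gripper_width: 25.5
grasp_force: 59.3
```

```bash
python3 -c "
from h import *
inbed();bp(0,-45,10)
d=cam('scene');A=cv2.resize(d['frame'][100:220,200:300],(500,600),interpolation=cv2.INTER_CUBIC)
cv2.imwrite('pics/c4.png',A)
Rb,t=bedRT();P=np.array([[0,0,16],[-82,0,16],[82,0,16],[-68,-205,12],[68,-205,12],[0,-252,37]])
print((proj(d,P@Rb.T+t)-[200,100])*5)
"
```

```text
tcp in bed [ -0.7 -57.8 136.3] F bed [ 0.4 -0.6 -1.3] w 25.5 59.34922635555267 t 7.6
at [447.9 406.6 257.1] rot [ 0.26 -0.9   0.33] rows 0.1 then shift mm [ -0.7  12.8 126.3]
[[136.4600805  270.46791243]
 [ 31.70453178 288.90129641]
 [238.67735897 252.48117697]
 [112.11462696 347.57626203]
 [300.66054692 312.77590566]
 [221.14034302 308.25649192]]
```

View pics/c4.png

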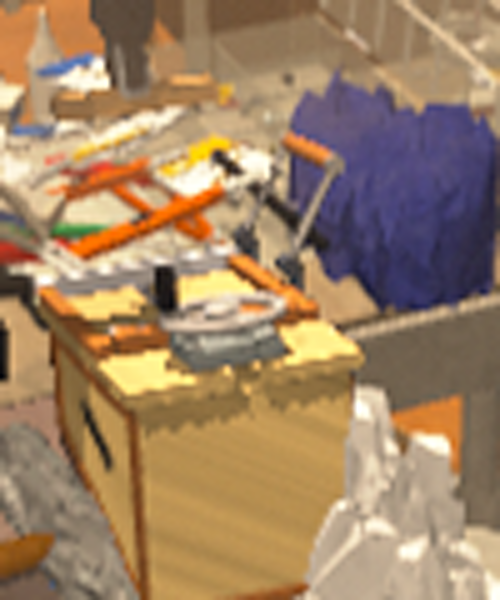

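The scene crop shows the strip level over the bed, from (50,105) to (215,85), parallel to the stop. The predicted fixture points agree within a few mm. Descending.

Request:
{"method": "servo_tool", "body": {
  "commands": [
    [[255,0,0.012,0.03,0,0,0],[255,0,0,0.03,0,0,0],[255,0,0,0.03,0,0,0],[255,0,0,0.024,0,0,0],[255,0,0,0.008,0,0,0],[255,0,0,0,0,0,0]]
  ]
}}

```text
clock: 8.15
position: [443.6, 378.9, 137.9]
ee_rot: [0.048, 0.987, -0.154, -0.016]
contact_force: [-0.1, 0.3, -0.1]
gripper_width: 25.7
grasp_force: 59.3
```

Request:
{"method": "servo_tool", "body": {
  "commands": [
    [[255,0,0,0.004,0,0,0],[255,0,0,0.004,0,0,0],[255,0,0,0.002,0,0,0],[255,0,0,0,0,0,0]]
  ]
}}

```text
clock: 8.48
position: [443.8, 378.4, 129.6]
ee_rot: [0.048, 0.987, -0.152, -0.015]
contact_force: [-0.2, 0.2, -0.8]
gripper_width: 25.6
grasp_force: 59.3
```

```bash
python3 -c "
from h import *
inbed()"
```

```text
tcp in bed [ -2.  -45.4   6.2] F bed [-0.2  0.4 -0.7] w 25.6 59.33050811290741 t 8.4833
```

Request:
{"method": "servo_tool", "body": {
  "commands": [
    [[255,0,0,0.003,0,0,0],[255,0,0,0.003,0,0,0],[255,0,0,0.003,0,0,0],[255,0,0,0,0,0,0]]
  ]
}}

```text
clock: 8.82
position: [442.9, 374.9, 119.8]
ee_rot: [0.048, 0.987, -0.153, -0.016]
contact_force: [-1.5, -0.1, -0.3]
gripper_width: 25.7
grasp_force: 59.3
```

Request:
{"method": "servo_tool", "body": {
  "commands": [
    [[255,0,0,0.002,0,0,0],[255,0,0,0.002,0,0,0],[255,0,0,0,0,0,0]]
  ]
}}

```text
clock: 9.07
position: [443.4, 375.0, 118.8]
ee_rot: [0.047, 0.987, -0.152, -0.014]
contact_force: [-2.7, 0.6, 7.8]
gripper_width: 26.0
grasp_force: 60.2
```

Request:
{"method": "servo_tool", "body": {
  "commands": [
    [[255,0,0,0.002,0,0,0],[255,0,0,0.001,0,0,0],[255,0,0,0,0,0,0]]
  ]
}}

```text
clock: 9.32
position: [443.5, 375.0, 118.7]
ee_rot: [0.047, 0.987, -0.151, -0.013]
contact_force: [-5.5, 2.1, 15.9]
gripper_width: 25.7
grasp_force: 61.3
```

```bash
python3 -c "
from h import *
inbed()"
```

```text
tcp in bed [ -2.  -45.3  -5.3] F bed [-5.7 -3.5 15.6] w 25.7 61.253156661987305 t 9.3167
```

Request:
{"method": "servo_tool", "body": {
  "commands": [
    [[255,0,0,-0.004,0,0,0],[130,0,0,0,0,0,0],[130,0,0,0,0,0,0],[130,0,0,0,0,0,0],[130,0,0,-0.015,0,0,0],[130,0,0,-0.03,0,0,0],[255,0,-0.02,0,0,0,0],[255,0,-0.018,0,0,0,0],[255,0,0,0,0,0,0],[255,0,0,0,0,0,0]]
  ]
}}

```text
clock: 10.15
position: [441.8, 351.2, 171.9]
ee_rot: [0.048, 0.987, -0.152, -0.015]
contact_force: [0.4, 1.0, 0.5]
gripper_width: -0.3
grasp_force: 0.0
```

```bash
python3 -c "
from h import *
q=json.load(open('bed.json'));Rb,t=bedfrom(q);t=t+5.5*Rb[:,2];json.dump([*t,q[3]],open('bed.json','w'))
inbed();bp(0,-82,-6)"
```

```text
tcp in bed [ -1.4 -84.4  32.5] F bed [0.3 0.8 0.8] w -0.3 0.0 t 10.15
at [441.8 351.2 171.9] rot [ 0.39 -0.86  0.21] rows 0.1 then shift mm [-1.4  2.4 38.5]
```

Request:
{"method": "servo_tool", "body": {
  "commands": [
    [[255,0,0,0.03,0,-0.8,0.2],[255,0,0,0.008,0,0,0],[255,0,0,0,0,0,0],[255,0,0.005,0,0,0,0],[255,0,0.005,0,0,0,0],[255,0,0.005,0,0,0,0],[255,0,0.005,0,0,0,0],[255,0,0.004,0,0,0,0],[255,0,0.004,0,0,0,0],[255,0,0,0,0,0,0]]
  ]
}}

```text
clock: 10.98
position: [442.8, 367.9, 127.0]
ee_rot: [0.048, 0.987, -0.153, -0.008]
contact_force: [0.3, -0.1, -0.6]
gripper_width: -0.0
grasp_force: 0.0
```

```bash
python3 -c "
from h import *
inbed()"
```

```text
tcp in bed [ -2.  -54.6  -5. ] F bed [ 0.3  0.1 -0.5] w -0.0 0.0 t 10.9833
```

Request:
{"method": "servo_tool", "body": {
  "commands": [
    [[255,0,0.003,0,0,0,0],[255,0,0.003,0,0,0,0],[255,0,0.002,0,0,0,0],[255,0,0,0,0,0,0]]
  ]
}}

```text
clock: 11.32
position: [443.5, 375.0, 124.7]
ee_rot: [0.048, 0.987, -0.153, -0.008]
contact_force: [0.4, -0.7, -0.3]
gripper_width: 0.1
grasp_force: 0.0
```

Request:
{"method": "servo_tool", "body": {
  "commands": [
    [[255,0,0.002,0,0,0,0],[255,0,0.002,0,0,0,0],[255,0,0,0,0,0,0]]
  ]
}}

```text
clock: 11.57
position: [443.9, 378.7, 123.6]
ee_rot: [0.048, 0.987, -0.153, -0.008]
contact_force: [0.6, -0.2, 0.5]
gripper_width: -0.4
grasp_force: 0.0
```

```bash
python3 -c "
from h import *
inbed()
d=cam('top');A=cv2.resize(d['frame'][145:243,130:260],None,fx=6,fy=6,interpolation=cv2.INTER_CUBIC)
cv2.imwrite('pics/c5.png',A)"
```

```text
tcp in bed [ -2.  -43.3  -4.9] F bed [ 0.6 -0.3  0.5] w -0.4 0.0 t 11.5667
```

View pics/c5.png

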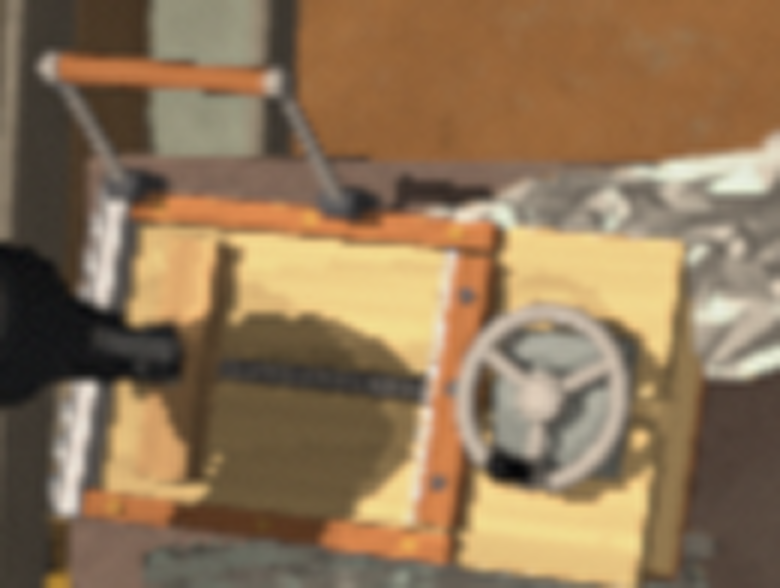

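The strip lies on the bed around (165–215, 235–490), clear of the stop. The fingers at (180,350) are above it, so the tips slid over without pushing. The real tips stand more than 20 mm short of the TCP. I'll compute where they project.

```bash
python3 -c "
from h import *
d=cam('top');Rb,t=bedRT()
P=np.array([[-2,-43,z] for z in(-5,5,18,25)]+[[x,y,18] for x,y in((60,-31),(60,-59),(-60,-31),(-60,-59))]+[[0,0,16],[82,0,16],[-82,0,16]])
print(((proj(d,P@Rb.T+t)-[130,145]+.5)*6-.5).round())
print(arm.read_state()['joints'], arm.grip_point_offset)"
```

```text
[[196. 369.]
 [184. 367.]
 [169. 363.]
 [161. 362.]
 [166. 237.]
 [215. 241.]
 [131. 479.]
 [180. 484.]
 [ 98. 353.]
 [122. 190.]
 [ 74. 517.]]
[ 1.05219031  0.51537182 -0.08738622  0.1294394  -1.25291926 -2.77894853] 18.700000000000003
```

Request:
{"method": "servo_tool", "body": {
  "commands": [
    [[255,0,0,-0.012,0,0,0],[255,0,-0.02,0,0,0,0],[255,0,-0.02,0,0,0,0],[255,0,0,0.012,0,0,0],[255,0,0,0.008,0,0,0],[255,0,0,0.004,0,0,0],[255,0,0,0,0,0,0]]
  ]
}}

```text
clock: 12.25
position: [439.3, 336.2, 123.1]
ee_rot: [0.048, 0.987, -0.154, -0.009]
contact_force: [0.1, -0.9, -0.7]
gripper_width: -0.0
grasp_force: 0.0
```

Request:
{"method": "servo_tool", "body": {
  "commands": [
    [[255,0,0,0.003,0,0,0],[255,0,0,0.003,0,0,0],[255,0,0,0,0,0,0]]
  ]
}}

```text
clock: 12.5
position: [439.8, 335.6, 118.6]
ee_rot: [0.048, 0.987, -0.153, -0.008]
contact_force: [-0.5, -0.3, 0.7]
gripper_width: -0.1
grasp_force: 0.0
```

```bash
python3 -c "
from h import *
inbed()"
```

```text
tcp in bed [ -1.8 -82.9 -23.1] F bed [-0.5 -0.5  0.6] w -0.1 0.0 t 12.5
```

Request:
{"method": "servo_tool", "body": {
  "commands": [
    [[255,0,0,0.002,0,0,0],[255,0,0,0.002,0,0,0],[255,0,0,0,0,0,0]]
  ]
}}

```text
clock: 12.75
position: [440.0, 335.6, 118.1]
ee_rot: [0.048, 0.987, -0.152, -0.006]
contact_force: [-5.2, 1.9, 13.4]
gripper_width: 0.1
grasp_force: 6.4
```

Request:
{"method": "servo_tool", "body": {
  "commands": [
    [[255,0,0,0.002,0,0,0],[255,0,0,0.001,0,0,0],[255,0,0,0,0,0,0]]
  ]
}}

```text
clock: 13.0
position: [440.2, 335.6, 117.8]
ee_rot: [0.047, 0.987, -0.151, -0.005]
contact_force: [-8.6, 3.7, 23.1]
gripper_width: 0.1
grasp_force: 11.4
```

Request:
{"method": "servo_tool", "body": {
  "commands": [
    [[255,0,0,-0.01,0,0,0],[255,0,0,0,0,0,0],[255,0,0.005,0,0,0,0],[255,0,0.005,0,0,0,0],[255,0,0.005,0,0,0,0],[255,0,0.005,0,0,0,0],[255,0,0.005,0,0,0,0],[255,0,0.004,0,0,0,0],[255,0,0.004,0,0,0,0],[255,0,0,0,0,0,0]]
  ]
}}

```text
clock: 13.83
position: [442.8, 368.0, 110.9]
ee_rot: [0.048, 0.987, -0.153, -0.008]
contact_force: [-0.1, -0.1, -0.3]
gripper_width: 0.1
grasp_force: 0.0
```

```bash
python3 -c "
from h import *
inbed()"
```

```text
tcp in bed [ -2.  -49.6 -20.3] F bed [-0.1 -0.  -0.4] w 0.1 0.0 t 13.8333
```

Request:
{"method": "servo_tool", "body": {
  "commands": [
    [[255,0,0.002,0,0,0,0],[255,0,0.002,0,0,0,0],[255,0,0.002,0,0,0,0],[255,0,0,0,0,0,0]]
  ]
}}

```text
clock: 14.17
position: [443.3, 373.3, 109.7]
ee_rot: [0.048, 0.987, -0.153, -0.008]
contact_force: [-0.4, -0.7, -0.3]
gripper_width: 0.2
grasp_force: 0.0
```

Request:
{"method": "servo_tool", "body": {
  "commands": [
    [[255,0,0.002,0,0,0,0],[255,0,0.002,0,0,0,0],[255,0,0,0,0,0,0]]
  ]
}}

```text
clock: 14.42
position: [443.6, 376.4, 108.6]
ee_rot: [0.048, 0.987, -0.154, -0.008]
contact_force: [-0.9, -0.8, 1.3]
gripper_width: -0.3
grasp_force: 0.9
```

```bash
python3 -c "
from h import *
inbed()
d=cam('top');A=cv2.resize(d['frame'][165:235,130:220],None,fx=8,fy=8,interpolation=cv2.INTER_CUBIC)
cv2.imwrite('pics/c6.png',A)"
```

```text
tcp in bed [ -2.  -40.8 -19.9] F bed [-0.9 -1.2  0.9] w -0.3 0.8838358795037493 t 14.4167
```

Request:
{"method": "servo_tool", "body": {
  "commands": [
    [[255,0,0.002,0,0,0,0],[255,0,0,0,0,0,0],[255,0,0,0,0,0,0]]
  ]
}}

```text
clock: 14.72
position: [443.6, 376.5, 108.6]
ee_rot: [0.049, 0.987, -0.155, -0.009]
contact_force: [-1.2, -4.5, 3.9]
gripper_width: 0.1
grasp_force: 3.2
```

```bash
python3 -c "
from h import *
inbed()
d=cam('top');A=cv2.resize(d['frame'][165:235,130:220],None,fx=8,fy=8,interpolation=cv2.INTER_CUBIC)
cv2.imwrite('pics/c6.png',A)
Rb,t=bedRT()
P=np.array([[x,-28,18] for x in(60,-60)])
print(((proj(d,P@Rb.T+t)-[130,165]+.5)*8-.5).round())"
```

```text
tcp in bed [ -2.1 -40.8 -19.8] F bed [-0.7 -5.6  2.3] w 0.1 3.249982064589858 t 14.7167
[[215. 156.]
 [168. 477.]]
```

View pics/c6.png

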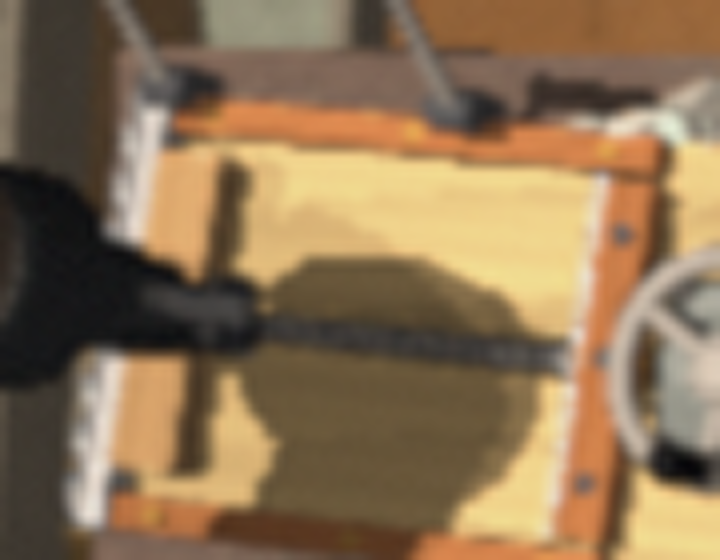

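The strip sits square against the stop: its upper edge runs from (220,155) to (175,472), and the push read 5.6 N. Back for the next strip.

Request:
{"method": "servo_tool", "body": {
  "commands": [
    [[255,0,-0.005,0,0,0,0],[130,0,0,-0.035,0,0,0],[105,0,0,-0.04,0,0,0],[105,0,-0.01,-0.035,0,0,0],[105,0,-0.02,-0.035,0,0,0],[105,-0.005,-0.039,0,0,0,0],[105,-0.005,-0.039,0,0,0,0],[105,-0.005,-0.039,0,0,0,0],[105,-0.005,-0.039,0,0,0,0],[105,-0.005,-0.039,0,0,0,0]]
  ]
}}

```text
clock: 15.6
position: [451.7, 200.5, 316.2]
ee_rot: [0.048, 0.987, -0.152, -0.007]
contact_force: [1.0, 0.4, 0.9]
gripper_width: 50.3
grasp_force: 0.0
```

Request:
{"method": "servo_tool", "body": {
  "commands": [
    [[105,-0.005,-0.039,0,0,0,0],[105,-0.005,-0.039,0,0,0,0],[105,-0.005,-0.039,0,0,0,0],[105,-0.005,-0.039,0,0,0,0],[105,-0.005,-0.037,0.01,0,0,0],[105,-0.005,-0.034,0.02,0,0,0],[105,-0.005,-0.034,0.02,0,0,0],[105,-0.005,-0.034,0.02,0,0,0],[105,0,0,0,0,0,0],[105,0,0,0,0,0,0]]
  ]
}}

```text
clock: 16.43
position: [461.5, -104.8, 337.7]
ee_rot: [0.05, 0.987, -0.152, -0.008]
contact_force: [0.8, 0.5, 0.6]
gripper_width: 50.3
grasp_force: 0.0
```

```bash
python3 -c "
from h import *
inbed();plan([475.4,-235.9,40],down(np.radians(4.5)))"
```

```text
tcp in bed [  63.2 -565.4   50.6] F bed [0.7 0.4 0.7] w 50.3 0.0 t 16.4333
at [ 461.5 -104.8  337.7] rot [-17.51  -1.61 -10.24] rows 2.9 then shift mm [  -3.6 -131.8  297.7]
```

Request:
{"method": "servo_tool", "body": {
  "commands": [
    [[105,0,0,0,-5.84,-0.54,-3.41],[105,0,0,0,-5.84,-0.54,-3.41],[105,0,0,0,-5.84,-0.54,-3.41],[105,-0.0036,-0.033,0.02,0,0,0],[105,0,-0.033,0.02,0,0,0],[105,0,-0.033,0.02,0,0,0],[105,0,-0.033,0.02,0,0,0],[105,0,0,0.04,0,0,0],[105,0,0,0.04,0,0,0],[105,0,0,0.04,0,0,0]]
  ]
}}

```text
clock: 17.27
position: [477.7, -234.2, 137.2]
ee_rot: [-0.041, 0.999, -0.0, 0.002]
contact_force: [0.6, -0.3, -0.3]
gripper_width: 50.5
grasp_force: 0.0
```

Request:
{"method": "servo_tool", "body": {
  "commands": [
    [[105,0,0,0.04,0,0,0],[105,0,0,0.03,0,0,0],[105,0,0,0,0,0,0],[105,0,0,0,0,0,0]]
  ]
}}

```text
clock: 17.6
position: [476.9, -233.7, 67.7]
ee_rot: [-0.042, 0.999, -0.0, -0.001]
contact_force: [0.5, -0.4, 1.9]
gripper_width: 50.1
grasp_force: 0.0
```

```bash
python3 -c "
from h import *
plan([475.4,-235.9,-21],down(np.radians(4.5)))
d=cam('scene');A=cv2.resize(d['frame'][225:315,255:375],None,fx=5,fy=5,interpolation=cv2.INTER_CUBIC)
c=cam('top');B=cv2.resize(c['frame'][160:240,275:407],(600,364),interpolation=cv2.INTER_CUBIC)
cv2.imwrite('pics/c7.png',A)
"
```

```text
at [ 476.9 -233.7   67.7] rot [-0.03 -0.14  0.33] rows 0.1 then shift mm [ 1.7 -2.  88.7]
```

Request:
{"method": "servo_tool", "body": {
  "commands": [
    [[105,0.0015,-0.002,0.03,0,0,0],[105,0,0,0.03,0,0,0],[105,0,0,0.02,0,0,0],[105,0,0,0.008,0,0,0],[105,0,0,0,0,0,0],[255,0,0,0,0,0,0],[255,0,0,0,0,0,0],[255,0,0,0,0,0,0],[255,0,0,0,0,0,0],[255,0,0,0,0,0,0]]
  ]
}}

```text
clock: 18.53
position: [477.2, -237.1, -17.3]
ee_rot: [-0.041, 0.999, -0.001, 0.002]
contact_force: [0.1, 0.9, 6.7]
gripper_width: 26.1
grasp_force: 60.8
```

Request:
{"method": "servo_tool", "body": {
  "commands": [
    [[255,0,0,-0.01,0,0,0],[255,0,0,-0.035,0,0,0],[255,0,0,-0.04,0,0,0],[255,0,0,-0.04,0,0,0],[255,0,0,-0.04,0,0,0],[255,0,0,-0.04,0,0,0],[255,0,0,-0.04,0,0,0],[255,0,0,-0.04,0,0,0],[255,0,0,-0.035,0,0,0],[255,0,0,0,0,0,0]]
  ]
}}

```text
clock: 19.37
position: [477.8, -238.2, 310.3]
ee_rot: [-0.041, 0.999, -0.004, 0.008]
contact_force: [0.8, 0.6, 0.1]
gripper_width: 26.4
grasp_force: 60.1
```

```bash
python3 -c "
from h import *
inbed();bp(0,-73,60)"
```

```text
tcp in bed [  92.5 -681.6  -16. ] F bed [0.8 0.6 0.3] w 26.4 60.063979625701904 t 19.3667
at [ 477.8 -238.2  310.3] rot [17.57  2.58 10.15] rows 2.9 then shift mm [ 92.5 608.6 -76. ]
```

Request:
{"method": "servo_tool", "body": {
  "commands": [
    [[255,0,0,0,5.86,0.86,3.38],[255,0,0,0,5.86,0.86,3.38],[255,0,0,0,5.86,0.86,3.38],[255,0.005,0.03,-0.018,0,0,0],[255,0.005,0.03,-0.018,0,0,0],[255,0.005,0.03,-0.018,0,0,0],[255,0.005,0.03,-0.018,0,0,0],[255,0.005,0.03,-0.018,0,0,0],[255,0.005,0.03,-0.018,0,0,0],[255,0.005,0.03,-0.018,0,0,0]]
  ]
}}

```text
clock: 20.2
position: [463.7, 5.4, 357.9]
ee_rot: [0.048, 0.987, -0.153, -0.016]
contact_force: [1.3, -0.1, -0.9]
gripper_width: 26.4
grasp_force: 60.0
```

Request:
{"method": "servo_tool", "body": {
  "commands": [
    [[255,0.005,0.037,0,0,0,0],[255,0.005,0.037,0,0,0,0],[255,0.005,0.037,0,0,0,0],[255,0.005,0.037,0,0,0,0],[255,0.005,0.037,0,0,0,0],[255,0.005,0.037,0,0,0,0],[255,0.005,0.037,0,0,0,0],[255,0.005,0.037,0,0,0,0],[255,0.005,0.037,0,0,0,0],[255,0.005,0.037,0,0,0,0]]
  ]
}}

```text
clock: 21.03
position: [447.3, 361.3, 245.1]
ee_rot: [0.048, 0.987, -0.153, -0.016]
contact_force: [0.5, 0.9, -0.5]
gripper_width: 26.5
grasp_force: 60.0
```

Request:
{"method": "servo_tool", "body": {
  "commands": [
    [[255,0.007,0.028,0,0,0,0],[255,0,0,0.02,0,0,0],[255,0,0,0.02,0,0,0],[255,0,0,0.02,0,0,0],[255,0,0,0,0,0,0],[255,0,0,0,0,0,0]]
  ]
}}

```text
clock: 21.53
position: [440.5, 368.4, 179.5]
ee_rot: [0.048, 0.987, -0.154, -0.016]
contact_force: [0.3, 0.3, 0.0]
gripper_width: 26.3
grasp_force: 60.0
```

```bash
python3 -c "
from h import *
inbed();bp(0,-73,-8)"
```

```text
tcp in bed [ -4.3 -70.6  45. ] F bed [0.3 0.3 0.1] w 26.3 60.01844644546509 t 21.5333
at [440.5 368.4 179.5] rot [ 0.17 -0.98  0.29] rows 0.1 then shift mm [-4.3 -2.4 53. ]
```

Request:
{"method": "servo_tool", "body": {
  "commands": [
    [[255,-0.004,-0.0025,0.02,0,-0.9,0.3],[255,0,0,0.02,0,0,0],[255,0,0,0.012,0,0,0],[255,0,0,0.003,0,0,0],[255,0,0,0.003,0,0,0],[255,0,0,0,0,0,0]]
  ]
}}

```text
clock: 22.03
position: [443.0, 349.5, 126.0]
ee_rot: [0.049, 0.987, -0.153, -0.007]
contact_force: [-0.1, -0.2, -0.6]
gripper_width: 26.5
grasp_force: 60.0
```

Request:
{"method": "servo_tool", "body": {
  "commands": [
    [[255,0,0,0.002,0,0,0],[255,0,0,0.002,0,0,0],[255,0,0,0,0,0,0]]
  ]
}}

```text
clock: 22.28
position: [442.3, 347.7, 121.2]
ee_rot: [0.049, 0.987, -0.154, -0.008]
contact_force: [-0.6, 0.2, -0.7]
gripper_width: 26.5
grasp_force: 60.0
```

```bash
python3 -c "
from h import *
inbed();bp(0,-73,-17)"
```

```text
tcp in bed [ -0.5 -72.  -16.8] F bed [-0.6  0.4 -0.7] w 26.5 60.03986656665802 t 22.2833
at [442.3 347.7 121.2] rot [ 0.29 -0.05 -0.02] rows 0.0 then shift mm [-0.5 -1.   0.2]
```

Request:
{"method": "servo_tool", "body": {
  "commands": [
    [[255,0,0,0.002,0,0,0],[255,0,0,0,0,0,0],[130,0,0,0,0,0,0],[130,0,0,0,0,0,0],[130,0,0,0,0,0,0],[130,0,0,-0.015,0,0,0],[130,0,0,-0.03,0,0,0],[255,0,-0.018,0,0,0,0],[255,0,-0.018,0,0,0,0],[255,0,0,0,0,0,0]]
  ]
}}

```text
clock: 23.12
position: [439.9, 324.6, 174.2]
ee_rot: [0.05, 0.987, -0.154, -0.008]
contact_force: [0.0, -0.4, -0.0]
gripper_width: 5.9
grasp_force: 0.0
```

```bash
python3 -c "
from h import *
inbed();bp(0,-108,-20)"
```

```text
tcp in bed [  -0.6 -110.5   26.4] F bed [ 0.  -0.3 -0.1] w 5.9 0.0 t 23.1167
at [439.9 324.6 174.2] rot [ 0.28 -0.08 -0.1 ] rows 0.0 then shift mm [-0.6  2.5 46.4]
```

Request:
{"method": "servo_tool", "body": {
  "commands": [
    [[255,0,0,0.03,0,0,0],[255,0,0,0.016,0,0,0],[255,0,0,0,0,0,0],[255,0,0.006,0,0,0,0],[255,0,0.006,0,0,0,0],[255,0,0.006,0,0,0,0],[255,0,0.006,0,0,0,0],[255,0,0.006,0,0,0,0],[255,0,0.004,0,0,0,0],[255,0,0.002,0,0,0,0]]
  ]
}}

```text
clock: 23.95
position: [442.1, 347.4, 117.7]
ee_rot: [0.049, 0.987, -0.154, -0.008]
contact_force: [-0.2, -0.1, 0.2]
gripper_width: 0.1
grasp_force: 0.1
```

Request:
{"method": "servo_tool", "body": {
  "commands": [
    [[255,0,0.002,0,0,0,0],[255,0,0.002,0,0,0,0],[255,0,0,0,0,0,0],[255,0,0,0,0,0,0]]
  ]
}}

```text
clock: 24.28
position: [442.2, 349.6, 117.0]
ee_rot: [0.049, 0.987, -0.155, -0.008]
contact_force: [0.1, -1.7, 0.9]
gripper_width: 0.3
grasp_force: 1.3
```

```bash
python3 -c "
from h import *
inbed()"
```

```text
tcp in bed [ -0.8 -68.9 -20.2] F bed [ 0.3 -1.8  0.3] w 0.3 1.2618990917690098 t 24.2833
```

Request:
{"method": "servo_tool", "body": {
  "commands": [
    [[255,0,0.002,0,0,0,0],[255,0,0,0,0,0,0],[255,0,-0.006,0,0,0,0],[130,0,0,-0.035,0,0,0],[105,0,0,-0.04,0,0,0],[105,0,-0.01,-0.035,0,0,0],[105,0,-0.02,-0.035,0,0,0],[105,-0.005,-0.039,0,0,0,0],[105,-0.005,-0.039,0,0,0,0],[105,-0.005,-0.039,0,0,0,0]]
  ]
}}

```text
clock: 25.12
position: [447.8, 249.5, 301.7]
ee_rot: [0.048, 0.987, -0.152, -0.007]
contact_force: [-0.6, -0.3, -0.0]
gripper_width: 50.1
grasp_force: 0.0
```

```bash
cat >> h.py <<'E'
def strips():
    d=cam("top");f=d["frame"];x0,y0=295,165;s=6
    c=cv2.resize(f[y0:y0+70,x0:x0+110],None,fx=s,fy=s,interpolation=cv2.INTER_CUBIC)
    h=cv2.cvtColor(c,cv2.COLOR_BGR2HSV);m=cv2.inRange(h,(8,85,120),(22,200,255))
    m=cv2.morphologyEx(m,cv2.MORPH_OPEN,np.ones((13,13)))
    cs,_=cv2.findContours(m,cv2.RETR_EXTERNAL,cv2.CHAIN_APPROX_NONE)
    for k in cs:
        if cv2.contourArea(k)<3000: continue
        b=cv2.boxPoints(cv2.minAreaRect(k));P=np.array([atz(d,*((p+.5)/s-.5+[x0,y0]),18)[:2] for p in b])
        e=[P[1]-P[0],P[2]-P[1]];e.sort(key=np.linalg.norm);a=e[1]*np.sign(e[1][0])
        print(P.mean(0).round(1),"yaw",np.degrees(np.arctan2(a[1],a[0])).round(1),"LxW",np.linalg.norm(a).round(),np.linalg.norm(e[0]).round())
E
python3 -c "
from h import *
inbed();strips()"
```

```text
tcp in bed [  14.6 -220.3  124.9] F bed [-0.6 -0.3 -0.1] w 50.1 0.0 t 25.1167
[ 502.3 -193.5] yaw -88.9 LxW 356.0 195.0
```

```bash
python3 -c "
from h import *
d=cam('top');h=cv2.cvtColor(d['frame'],cv2.COLOR_BGR2HSV)
for n,P in dict(s1=[462,-80,18],s1b=[500,-80,18],s2=[491,-168,18],s2b=[460,-168,18],tab=[460,-125,0],tab2=[500,-280,0],card=[560,-80,0],floor=[620,-150,0]).items():
    u,v=proj(d,P)[0].round().astype(int);print(n,h[v,u],h[v-1:v+2,u-1:u+2].reshape(-1,3).mean(0).round())
"
```

```text
s1 [ 16 125 227] [ 16. 126. 226.]
s1b [ 17 122 237] [ 17. 122. 237.]
s2 [ 16 126 227] [ 16. 127. 225.]
s2b [ 16 125 230] [ 16. 126. 228.]
tab [ 11  74 145] [ 12.  74. 147.]
tab2 [ 11  78 137] [ 11.  79. 138.]
card [ 19 108 177] [ 19. 108. 177.]
floor [ 15 144 150] [ 15. 140. 154.]
```

```bash
sed -i 's/(8,85,120),(22,200,255)/(12,98,190),(21,180,255)/' h.py; python3 -c "
from h import *
strips()
plan([491.3,-168.6,80],down(np.radians(-4.3)))
q=json.load(open('bed.json'));print(q)"
```

```text
[464.1 -78.7] yaw 0.8 LxW 120.0 29.0
[ 491.8 -168.1] yaw -3.8 LxW 120.0 28.0
at [448.1 248.5 302.9] rot [-17.44  -0.11  -1.51] rows 2.5 then shift mm [ -74.4 -412.7  222.9]
[450.04886681529115, 420.9870847184058, 114.88897987878565, -0.09863415138878937]
```

Request:
{"method": "servo_tool", "body": {
  "commands": [
    [[105,0,0,0,-5.81,0,-0.5],[105,0,0,0,-5.81,0,-0.5],[105,0,0,0,-5.81,0,-0.5],[105,-0.0068,-0.0375,0,0,0,0],[105,-0.0068,-0.0375,0,0,0,0],[105,-0.0068,-0.0375,0,0,0,0],[105,-0.0068,-0.0375,0,0,0,0],[105,-0.0068,-0.0375,0,0,0,0],[105,-0.0068,-0.0375,0,0,0,0],[105,-0.0068,-0.0375,0,0,0,0]]
  ]
}}

```text
clock: 26.1
position: [476.5, -16.3, 301.8]
ee_rot: [0.036, 0.999, -0.002, -0.002]
contact_force: [0.7, 0.4, 0.2]
gripper_width: 50.0
grasp_force: 0.0
```

Request:
{"method": "servo_tool", "body": {
  "commands": [
    [[105,-0.0068,-0.0375,0,0,0,0],[105,-0.0068,-0.0375,0,0,0,0],[105,-0.0068,-0.0375,0,0,0,0],[105,-0.0068,-0.0375,0.01,0,0,0],[105,0,0,0.037,0,0,0],[105,0,0,0.037,0,0,0],[105,0,0,0.037,0,0,0],[105,0,0,0.037,0,0,0],[105,0,0,0.037,0,0,0],[105,0,0,0.02,0,0,0]]
  ]
}}

```text
clock: 26.93
position: [488.9, -167.3, 83.1]
ee_rot: [0.037, 0.999, -0.002, -0.005]
contact_force: [0.2, -0.4, -0.4]
gripper_width: 50.2
grasp_force: 0.0
```

Request:
{"method": "servo_tool", "body": {
  "commands": [
    [[105,0,0,0,0,0,0],[105,0,0,0,0,0,0]]
  ]
}}

```text
clock: 27.1
position: [491.3, -167.9, 87.0]
ee_rot: [0.036, 0.999, -0.003, -0.004]
contact_force: [-0.3, 0.3, 1.3]
gripper_width: 50.6
grasp_force: 0.0
```

```bash
python3 -c "
from h import *
strips()
plan([491.3,-168.6,-16],down(np.radians(-4.1)))"
```

```text
[450.9 -79.1] yaw 0.8 LxW 92.0 27.0
at [ 492.4 -168.1   88.5] rot [-0.34 -0.19 -0.04] rows 0.1 then shift mm [  1.1  -0.6 104.5]
```

Request:
{"method": "servo_tool", "body": {
  "commands": [
    [[105,0.001,0,0.035,-0.3,-0.2,0],[105,0,0,0.035,0,0,0],[105,0,0,0.024,0,0,0],[105,0,0,0.009,0,0,0],[105,0,0,0,0,0,0],[255,0,0,0,0,0,0],[255,0,0,0,0,0,0],[255,0,0,0,0,0,0],[255,0,0,0,0,0,0],[255,0,0,0,0,0,0]]
  ]
}}

```text
clock: 27.98
position: [491.9, -168.5, -12.6]
ee_rot: [0.036, 0.999, -0.0, 0.002]
contact_force: [-0.8, 1.0, 7.1]
gripper_width: 25.8
grasp_force: 59.7
```

Request:
{"method": "servo_tool", "body": {
  "commands": [
    [[255,0,0,-0.01,0,0,0],[255,0,0,-0.035,0,0,0],[255,0,0,-0.04,0,0,0],[255,0,0,-0.04,0,0,0],[255,0,0,-0.04,0,0,0],[255,0,0,-0.04,0,0,0],[255,0,0,-0.04,0,0,0],[255,0,0,-0.04,0,0,0],[255,0,0,-0.035,0,0,0],[255,0,0,0,0,0,0]]
  ]
}}

```text
clock: 28.82
position: [492.9, -169.5, 315.0]
ee_rot: [0.036, 0.999, -0.002, 0.008]
contact_force: [0.4, -0.3, 0.6]
gripper_width: 25.7
grasp_force: 59.3
```

```bash
python3 -c "
from h import *
inbed();bp(0,-101,60)"
```

```text
tcp in bed [ 100.8 -616.7   10. ] F bed [ 0.4 -0.4  0.5] w 25.7 59.28854048252106 t 28.8167
at [ 492.9 -169.5  315. ] rot [17.85  1.16  1.32] rows 2.6 then shift mm [100.8 515.7 -50. ]
```

Request:
{"method": "servo_tool", "body": {
  "commands": [
    [[255,0,0,0,5.95,0.1,0.44],[255,0,0,0,5.95,0.1,0.44],[255,0,0,0,5.95,0.1,0.44],[255,0.006,0.03,-0.015,0,0,0],[255,0.006,0.03,-0.015,0,0,0],[255,0.006,0.03,-0.015,0,0,0],[255,0.006,0.03,-0.015,0,0,0],[255,0.006,0.03,-0.015,0,0,0],[255,0.006,0.03,-0.015,0,0,0],[255,0.006,0.03,-0.015,0,0,0]]
  ]
}}

```text
clock: 29.65
position: [469.7, 68.0, 341.6]
ee_rot: [0.048, 0.987, -0.154, -0.009]
contact_force: [1.2, -0.2, -0.1]
gripper_width: 26.0
grasp_force: 59.3
```

Request:
{"method": "servo_tool", "body": {
  "commands": [
    [[255,0.0073,0.038,0,0,0,0],[255,0.0073,0.038,0,0,0,0],[255,0.0073,0.038,0,0,0,0],[255,0.0073,0.038,0,0,0,0],[255,0.0073,0.038,0,0,0,0],[255,0.0073,0.038,0,0,0,0],[255,0.0073,0.038,0,0,0,0],[255,0.0073,0.038,0,0,0,0],[255,0,0,0.02,0,0,0],[255,0,0,0,0,0,0]]
  ]
}}

```text
clock: 30.48
position: [437.3, 353.9, 224.7]
ee_rot: [0.047, 0.986, -0.158, -0.012]
contact_force: [-0.1, -0.7, -1.7]
gripper_width: 25.7
grasp_force: 59.4
```

```bash
python3 -c "
from h import *
inbed();bp(0,-101,-8)"
```

```text
tcp in bed [ -6.  -98.6  83.4] F bed [-0.1 -0.1 -1.8] w 25.7 59.3850713968277 t 30.4833
at [437.3 353.9 224.7] rot [-0.21 -0.42  0.3 ] rows 0.1 then shift mm [-6.  -2.4 91.4]
```

Request:
{"method": "servo_tool", "body": {
  "commands": [
    [[255,-0.004,-0.0025,0.03,0,-0.4,0.2],[255,0,0,0.03,0,0,0],[255,0,0,0.018,0,0,0],[255,0,0,0.006,0,0,0],[255,0,0,0,0,0,0]]
  ]
}}

```text
clock: 30.9
position: [441.1, 324.3, 149.4]
ee_rot: [0.049, 0.987, -0.156, -0.006]
contact_force: [0.5, 0.5, 0.7]
gripper_width: 25.7
grasp_force: 59.4
```

```bash
python3 -c "
from h import *
inbed();bp(0,-101,-13)"
```

```text
tcp in bed [   0.6 -103.     2.8] F bed [0.5 0.3 0.9] w 25.7 59.39367234706879 t 30.9
at [441.1 324.3 149.4] rot [ 0.04  0.2  -0.11] rows 0.0 then shift mm [ 0.6  2.  15.8]
```

Request:
{"method": "servo_tool", "body": {
  "commands": [
    [[255,0,0,0.007,0,0,0],[255,0,0,0.005,0,0,0],[255,0,0,0.003,0,0,0],[255,0,0,0,0,0,0],[130,0,0,0,0,0,0],[130,0,0,0,0,0,0],[130,0,0,0,0,0,0],[130,0,0,-0.015,0,0,0],[130,0,0,-0.03,0,0,0],[255,0,-0.018,0,0,0,0]]
  ]
}}

```text
clock: 31.73
position: [443.0, 322.7, 187.0]
ee_rot: [0.047, 0.987, -0.152, -0.002]
contact_force: [1.5, 0.6, 0.4]
gripper_width: 31.1
grasp_force: 0.0
```

Request:
{"method": "servo_tool", "body": {
  "commands": [
    [[255,0,-0.018,0,0,0,0],[255,0,0,0,0,0,0],[255,0,0,0,0,0,0]]
  ]
}}

```text
clock: 31.98
position: [438.7, 300.8, 189.5]
ee_rot: [0.049, 0.987, -0.155, -0.005]
contact_force: [-1.1, 1.4, 0.6]
gripper_width: -0.0
grasp_force: 0.0
```

```bash
python3 -c "
from h import *
inbed();bp(0,-138,-20)"
```

```text
tcp in bed [   0.5 -137.9   33.7] F bed [-1.2  1.   1. ] w -0.0 0.0 t 31.9833
at [438.7 300.8 189.5] rot [ 0.21  0.3  -0.09] rows 0.1 then shift mm [ 0.5 -0.1 53.7]
```

Request:
{"method": "servo_tool", "body": {
  "commands": [
    [[255,0,0,0.035,0,0,0],[255,0,0,0.018,0,0,0],[255,0,0,0,0,0,0],[255,0,0.006,0,0,0,0],[255,0,0.006,0,0,0,0],[255,0,0.006,0,0,0,0],[255,0,0.006,0,0,0,0],[255,0,0.006,0,0,0,0],[255,0,0.004,0,0,0,0],[255,0,0.003,0,0,0,0]]
  ]
}}

```text
clock: 32.82
position: [440.7, 320.5, 126.8]
ee_rot: [0.049, 0.987, -0.155, -0.005]
contact_force: [-1.3, 0.5, -0.3]
gripper_width: -0.2
grasp_force: 0.1
```

Request:
{"method": "servo_tool", "body": {
  "commands": [
    [[255,0,0.002,0,0,0,0],[255,0,0.002,0,0,0,0],[255,0,0.001,0,0,0,0],[255,0,0,0,0,0,0]]
  ]
}}

```text
clock: 33.15
position: [440.9, 323.1, 125.9]
ee_rot: [0.049, 0.986, -0.157, -0.006]
contact_force: [-0.5, -5.0, 3.6]
gripper_width: 0.0
grasp_force: 2.8
```

```bash
python3 -c "
from h import *
inbed()"
```

```text
tcp in bed [  0.5 -96.9 -19.9] F bed [ 0.  -5.9  1.8] w 0.0 2.753079612739384 t 33.15
```

Home at -96.9, as expected. Now the last strip.

Request:
{"method": "servo_tool", "body": {
  "commands": [
    [[255,0,-0.006,0,0,0,0],[130,0,0,-0.035,0,0,0],[105,0,0,-0.04,0,0,0],[105,0,-0.01,-0.035,0,0,0],[105,0,-0.02,-0.035,0,0,0],[105,-0.005,-0.039,0,0,0,0],[105,-0.005,-0.039,0,0,0,0],[105,-0.005,-0.039,0,0,0,0],[105,0,0,0,0,0,0]]
  ]
}}

```text
clock: 33.9
position: [445.5, 218.7, 314.1]
ee_rot: [0.051, 0.987, -0.152, -0.003]
contact_force: [-0.5, 0.6, 0.7]
gripper_width: 50.3
grasp_force: 0.0
```

```bash
python3 -c "
from h import *
strips();plan([463.5,-79,80],down(np.radians(0.6)))"
```

```text
[468.9 -78.6] yaw 0.8 LxW 109.0 29.0
at [445.6 220.7 312.7] rot [-17.53  -0.52  -6.39] rows 2.7 then shift mm [ -14.8 -299.9  232.7]
```

Request:
{"method": "servo_tool", "body": {
  "commands": [
    [[105,0,0,0,-5.84,-0.17,-2.13],[105,0,0,0,-5.84,-0.17,-2.13],[105,0,0,0,-5.84,-0.17,-2.13],[105,-0.0018,-0.0375,0,0,0,0],[105,-0.0018,-0.0375,0,0,0,0],[105,-0.0018,-0.0375,0,0,0,0],[105,-0.0018,-0.0375,0,0,0,0],[105,-0.0018,-0.0375,0,0,0,0],[105,-0.0018,-0.0375,0,0,0,0],[105,-0.0018,-0.0375,0,0,0,0]]
  ]
}}

```text
clock: 34.78
position: [461.8, -40.6, 311.7]
ee_rot: [-0.007, 1.0, -0.002, -0.001]
contact_force: [0.6, 0.1, -0.3]
gripper_width: 50.1
grasp_force: 0.0
```

Request:
{"method": "servo_tool", "body": {
  "commands": [
    [[105,-0.0018,-0.0375,0,0,0,0],[105,0,0,0.038,0,0,0],[105,0,0,0.038,0,0,0],[105,0,0,0.038,0,0,0],[105,0,0,0.038,0,0,0],[105,0,0,0.038,0,0,0],[105,0,0,0.038,0,0,0],[105,0,0,0,0,0,0],[105,0,0,0,0,0,0]]
  ]
}}

```text
clock: 35.53
position: [462.2, -78.5, 83.0]
ee_rot: [-0.007, 1.0, -0.003, -0.004]
contact_force: [1.1, 0.1, 0.2]
gripper_width: 50.6
grasp_force: 0.0
```

```bash
python3 -c "
from h import *
strips();plan([463.5,-79,-16],down(np.radians(0.6)))"
```

```text
at [464.1 -78.3  85. ] rot [-0.36 -0.16  0.21] rows 0.1 then shift mm [  0.6  -0.7 101. ]
```

Request:
{"method": "servo_tool", "body": {
  "commands": [
    [[105,0,0,0.035,-0.3,-0.2,0.2],[105,0,0,0.035,0,0,0],[105,0,0,0.022,0,0,0],[105,0,0,0.007,0,0,0],[105,0,0,0,0,0,0],[255,0,0,0,0,0,0],[255,0,0,0,0,0,0],[255,0,0,0,0,0,0],[255,0,0,0,0,0,0],[255,0,0,0,0,0,0]]
  ]
}}

```text
clock: 36.42
position: [464.9, -78.5, -12.3]
ee_rot: [-0.005, 1.0, -0.0, 0.003]
contact_force: [-0.9, 0.7, 6.7]
gripper_width: 26.2
grasp_force: 59.1
```

Request:
{"method": "servo_tool", "body": {
  "commands": [
    [[255,0,0,-0.01,0,0,0],[255,0,0,-0.035,0,0,0],[255,0,0,-0.04,0,0,0],[255,0,0,-0.04,0,0,0],[255,0,0,-0.04,0,0,0],[255,0,0,-0.04,0,0,0],[255,0,0,-0.04,0,0,0],[255,0,0,-0.04,0,0,0],[255,0,0,-0.035,0,0,0],[255,0,0,0,0,0,0]]
  ]
}}

```text
clock: 37.25
position: [466.1, -79.2, 315.2]
ee_rot: [-0.005, 1.0, -0.0, 0.009]
contact_force: [0.4, 0.4, 0.4]
gripper_width: 25.6
grasp_force: 59.3
```

```bash
python3 -c "
from h import *
inbed();bp(0,-129,60)"
```

```text
tcp in bed [  65.2 -533.8   37.2] F bed [0.3 0.3 0.5] w 25.6 59.33303654193878 t 37.25
at [466.1 -79.2 315.2] rot [17.99  2.04  6.02] rows 2.7 then shift mm [ 65.2 404.8 -22.8]
```

Request:
{"method": "servo_tool", "body": {
  "commands": [
    [[255,0,0,0,6.0,0.5,2.0],[255,0,0,0,6.0,0.5,2.0],[255,0,0,0,6.0,0.5,2.0],[255,0.006,0.03,-0.016,0,0,0],[255,0.006,0.03,-0.016,0,0,0],[255,0.006,0.03,-0.016,0,0,0],[255,0.006,0.03,-0.016,0,0,0],[255,0.006,0.03,-0.016,0,0,0],[255,0.005,0.036,0,0,0,0],[255,0.005,0.036,0,0,0,0]]
  ]
}}

```text
clock: 38.08
position: [445.6, 161.9, 314.5]
ee_rot: [0.048, 0.987, -0.154, -0.011]
contact_force: [0.8, 0.8, -0.9]
gripper_width: 26.0
grasp_force: 59.4
```

Request:
{"method": "servo_tool", "body": {
  "commands": [
    [[255,0.005,0.036,0,0,0,0],[255,0.005,0.036,0,0,0,0],[255,0.005,0.036,0,0,0,0],[255,0.005,0.036,0,0,0,0],[255,0.005,0.036,0,0,0,0],[255,0,0,0.02,0,0,0],[255,0,0,0.02,0,0,0],[255,0,0,0.02,0,0,0],[255,0,0,0.02,0,0,0],[255,0,0,0,0,0,0]]
  ]
}}

```text
clock: 38.92
position: [431.9, 305.6, 178.5]
ee_rot: [0.048, 0.986, -0.159, -0.015]
contact_force: [-0.8, -1.0, -1.3]
gripper_width: 25.7
grasp_force: 59.4
```

```bash
python3 -c "
from h import *
inbed();bp(0,-129,-13)"
```

```text
tcp in bed [  -6.7 -130.6   24.5] F bed [-0.7 -0.6 -1.5] w 25.7 59.38733160495758 t 38.9167
at [431.9 305.6 178.5] rot [-0.35 -0.8   0.24] rows 0.1 then shift mm [-6.7  1.6 37.5]
```

Request:
{"method": "servo_tool", "body": {
  "commands": [
    [[255,-0.005,0.001,0.01,0,-0.6,0.2],[255,0,0,0.01,0,0,0],[255,0,0,0.008,0,0,0],[255,0,0,0,0,0,0]]
  ]
}}

```text
clock: 39.25
position: [437.3, 299.0, 153.3]
ee_rot: [0.049, 0.986, -0.158, -0.008]
contact_force: [-0.8, -0.6, -0.5]
gripper_width: 25.8
grasp_force: 59.4
```

```bash
python3 -c "
from h import *
inbed();bp(0,-129,-13)"
```

```text
tcp in bed [  -0.6 -128.5   -1.4] F bed [-0.8 -0.5 -0.7] w 25.8 59.40764129161835 t 39.25
at [437.3 299.  153.3] rot [-0.17 -0.04  0.02] rows 0.0 then shift mm [-0.6 -0.5 11.6]
```

Request:
{"method": "servo_tool", "body": {
  "commands": [
    [[255,0,0,0.006,0,0,0],[255,0,0,0.004,0,0,0],[255,0,0,0.002,0,0,0],[255,0,0,0,0,0,0],[130,0,0,0,0,0,0],[130,0,0,0,0,0,0],[130,0,0,0,0,0,0],[130,0,0,-0.015,0,0,0],[130,0,0,-0.03,0,0,0],[255,0,-0.017,0,0,0,0]]
  ]
}}

```text
clock: 40.08
position: [440.3, 298.4, 194.2]
ee_rot: [0.047, 0.987, -0.154, -0.004]
contact_force: [1.2, -0.6, 2.4]
gripper_width: 30.9
grasp_force: 0.0
```

Request:
{"method": "servo_tool", "body": {
  "commands": [
    [[255,0,-0.018,0,0,0,0],[255,0,0,0,0,0,0],[255,0,0,0,0,0,0]]
  ]
}}

```text
clock: 40.33
position: [435.3, 275.4, 196.3]
ee_rot: [0.049, 0.986, -0.157, -0.008]
contact_force: [-0.0, 0.6, -0.6]
gripper_width: -0.2
grasp_force: 0.0
```

```bash
python3 -c "
from h import *
inbed();bp(0,-163,-20)"
```

```text
tcp in bed [  -0.3 -164.4   32.2] F bed [-0.1  0.8 -0.4] w -0.2 0.0 t 40.3333
at [435.3 275.4 196.3] rot [-0.09  0.01 -0.03] rows 0.0 then shift mm [-0.3  1.4 52.2]
```

Request:
{"method": "servo_tool", "body": {
  "commands": [
    [[255,0,0,0.035,0,0,0],[255,0,0,0.017,0,0,0],[255,0,0,0,0,0,0],[255,0,0.006,0,0,0,0],[255,0,0.006,0,0,0,0],[255,0,0.006,0,0,0,0],[255,0,0.006,0,0,0,0],[255,0,0.006,0,0,0,0],[255,0,0.004,0,0,0,0],[255,0,0.002,0,0,0,0]]
  ]
}}

```text
clock: 41.17
position: [437.7, 295.8, 135.4]
ee_rot: [0.048, 0.986, -0.157, -0.007]
contact_force: [-0.7, -0.0, 0.7]
gripper_width: 0.0
grasp_force: 0.1
```

Request:
{"method": "servo_tool", "body": {
  "commands": [
    [[255,0,0.002,0,0,0,0],[255,0,0.002,0,0,0,0],[255,0,0,0,0,0,0],[255,0,0,0,0,0,0]]
  ]
}}

```text
clock: 41.5
position: [437.6, 296.6, 135.1]
ee_rot: [0.049, 0.986, -0.159, -0.008]
contact_force: [-0.2, -5.4, 3.8]
gripper_width: -0.1
grasp_force: 3.0
```

```bash
python3 -c "
from h import *
inbed()"
```

```text
tcp in bed [-1.000e-01 -1.251e+02 -1.940e+01] F bed [ 0.3 -6.3  1.9] w -0.1 2.9764109474854195 t 41.5
```

Request:
{"method": "servo_tool", "body": {
  "commands": [
    [[255,0,-0.006,0,0,0,0],[200,0,0,-0.035,0,0,0],[105,0,0,-0.04,0,0,0],[105,0,0,-0.04,0,0,0],[105,0,0,-0.04,0,0,0],[105,0,0,-0.04,0,0,-5],[105,0,0,0,0,0,0]]
  ]
}}

```text
clock: 42.08
position: [445.9, 357.2, 329.7]
ee_rot: [0.004, 0.989, -0.15, -0.008]
contact_force: [0.5, -0.1, 0.6]
gripper_width: 49.8
grasp_force: 0.0
```

```bash
python3 -c "
from h import *
inbed();print(arm.read_state()['joints'].round(3))
d=cam('top');A=cv2.resize(d['frame'][145:243,130:260],None,fx=6,fy=6,interpolation=cv2.INTER_CUBIC)
cv2.imwrite('pics/c8.png',A)
Rb,t=bedRT()
for a in (2.0,2.1,2.2):
    P=np.array([82-80*np.cos(a),-69,26.5+80*np.sin(a)]);print(a,P.round(),((proj(d,Rb@P+t)-[130,145]+.5)*6-.5-[162,73]).round(1))
"
```

```text
tcp in bed [   2.2 -127.1  184.6] F bed [ 0.5 -0.2  0.5] w 49.8 0.0 t 42.0833
[ 1.037  0.362  0.187  0.137 -1.664 -2.621]
2.0 [115. -69.  99.] [[-10.4  22.1]]
2.1 [122. -69.  96.] [[-3.6  8.9]]
2.2 [129. -69.  91.] [[ 4.  -3.1]]
```

View pics/c8.png

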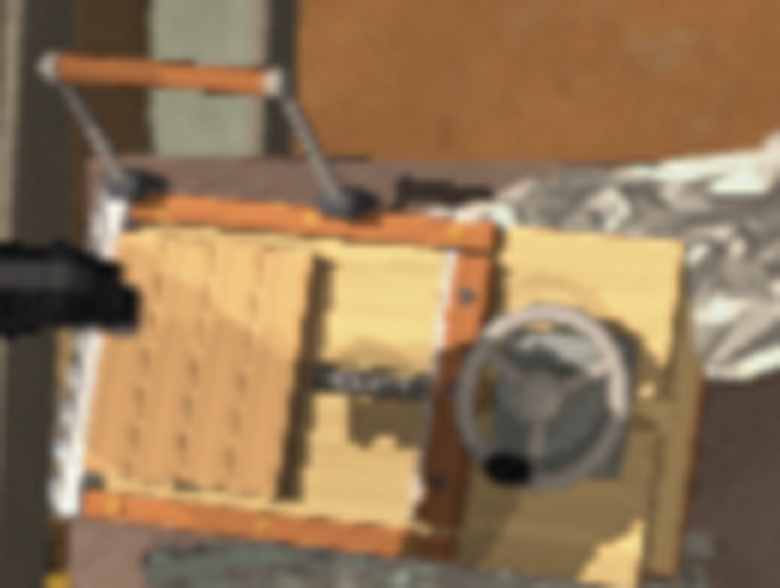

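All four strips lie in a tight, square block from the stop at (105,480)/(135,235) up to the edge (312,250)–(278,497). The bail is open and the wheel is unmoved. Next I turn the tool 90° for the bail.

Request:
{"method": "servo_tool", "body": {
  "commands": [
    [[105,0,0,0,0,0,-7.1],[105,0,0,0,0,0,-7.1],[105,0,0,0,0,0,-7.1],[105,0,0,0,0,0,-7.1],[105,0,0,0,0,0,-7.1],[105,0,0,0,0,0,-7.1],[105,0,0,0,0,0,-7.1],[105,0,0,0,0,0,-7.1],[105,0,0,0,0,0,-7.1],[105,0,0,0,0,0,-7.1]]
  ]
}}

```text
clock: 42.97
position: [442.9, 353.1, 320.3]
ee_rot: [-0.572, 0.805, -0.119, -0.103]
contact_force: [0.5, -0.7, 0.5]
gripper_width: 50.4
grasp_force: 0.0
```

Request:
{"method": "servo_tool", "body": {
  "commands": [
    [[105,0,0,0,0,0,-7.1],[105,0,0,0,0,0,-7],[105,0,0,0,0,0,0],[105,0,0,0,0,0,0]]
  ]
}}

```text
clock: 43.3
position: [443.0, 353.1, 320.7]
ee_rot: [-0.663, 0.732, -0.106, -0.117]
contact_force: [0.3, -0.9, 0.3]
gripper_width: 49.9
grasp_force: 0.0
```

```bash
cat >> h.py <<'E'
Rz90=R.from_euler('z',-90,degrees=True).as_matrix()
def bq(x,y,z):
    Rb,t=bedRT();plan(Rb@[x,y,z]+t,Rb@D@Rz90)
E
python3 -c "
from h import *
inbed();bq(126,-69,125);print(arm.read_state()['joints'].round(2))"
```

```text
tcp in bed [  -0.4 -128.5  174.7] F bed [ 0.4 -0.9  0. ] w 49.9 0.0 t 43.3
at [443.  353.1 320.7] rot [-0.01 -0.11 -0.05] rows 0.0 then shift mm [ -59.5 -126.4   49.7]
[ 1.04  0.37  0.17  0.13 -1.66 -1.14]
```

Request:
{"method": "servo_tool", "body": {
  "commands": [
    [[105,-0.015,-0.0315,0,0,0,0],[105,-0.015,-0.0315,0,0,0,0],[105,-0.015,-0.0315,0,0,0,0],[105,-0.0145,-0.0315,0,0,0,0],[105,0,0,0.025,0,0,0],[105,0,0,0.02,0,0,0],[105,0,0,0,0,0,0],[105,0,0,0,0,0,0]]
  ]
}}

```text
clock: 43.97
position: [572.7, 383.0, 259.3]
ee_rot: [-0.663, 0.732, -0.106, -0.118]
contact_force: [0.1, -0.8, 0.4]
gripper_width: 50.2
grasp_force: 0.0
```

```bash
python3 -c "
from h import *
inbed();bq(126,-69,71)"
```

```text
tcp in bed [125.8 -69.1 129.4] F bed [ 0.1 -0.8  0.1] w 50.2 0.0 t 43.9667
at [572.7 383.  259.3] rot [ 0.01 -0.24  0.04] rows 0.0 then shift mm [-0.1 -0.2 58.4]
```

Request:
{"method": "servo_tool", "body": {
  "commands": [
    [[105,0,0,0.02,0,0,0],[105,0,0,0.02,0,0,0],[105,0,0,0.01,0,0,0],[105,0,0,0.008,0,0,0],[105,0,0,0,0,0,0]]
  ]
}}

```text
clock: 44.38
position: [570.7, 365.5, 205.3]
ee_rot: [-0.664, 0.731, -0.106, -0.116]
contact_force: [-0.4, -0.3, -0.4]
gripper_width: 50.2
grasp_force: 0.0
```

Request:
{"method": "servo_tool", "body": {
  "commands": [
    [[177,0,0,0,0,0,0],[177,0,0,0,0,0,0],[177,0,0,0,0,0,0],[255,0,0,0,0,0,0],[255,0,0,0,0,0,0],[255,0,0,0,0,0,0]]
  ]
}}

```text
clock: 44.88
position: [572.7, 367.1, 208.9]
ee_rot: [-0.664, 0.731, -0.107, -0.113]
contact_force: [1.3, 2.1, 8.7]
gripper_width: 0.1
grasp_force: 4.7
```

The fingers shut above the dowel at the same 24 mm tip offset seen before. I'll lift, reopen and go deeper.

Request:
{"method": "servo_tool", "body": {
  "commands": [
    [[255,0,0,-0.03,0,0,0],[105,0,0,0,0,0,0],[105,0,0,0,0,0,0],[105,0,0,0,0,0,0],[105,0,0,0.025,0,0,0],[105,0,0,0.01,0,0,0],[105,0,0,0.008,0,0,0],[105,0,0,0.006,0,0,0],[105,0,0,0,0,0,0]]
  ]
}}

```text
clock: 45.63
position: [570.0, 359.0, 185.7]
ee_rot: [-0.664, 0.731, -0.106, -0.118]
contact_force: [-0.5, -0.8, -0.8]
gripper_width: 50.2
grasp_force: 0.0
```

```bash
python3 -c "
from h import *
inbed();bq(126,-69,55)"
```

```text
tcp in bed [125.5 -69.3  51.9] F bed [-0.4 -0.5 -1. ] w 50.2 0.0 t 45.6333
at [570.  359.  185.7] rot [ 0.05 -0.23  0.15] rows 0.0 then shift mm [-0.3 -0.5 -3.1]
```

Now grip fully, which gives a definite dowel position.

Request:
{"method": "servo_tool", "body": {
  "commands": [
    [[177,0,0,0,0,0,0],[177,0,0,0,0,0,0],[177,0,0,0,0,0,0],[255,0,0,0,0,0,0],[255,0,0,0,0,0,0],[255,0,0,0,0,0,0]]
  ]
}}

```text
clock: 46.13
position: [570.9, 360.3, 188.1]
ee_rot: [-0.664, 0.731, -0.106, -0.115]
contact_force: [1.2, 1.0, 1.9]
gripper_width: 11.8
grasp_force: 58.4
```

```bash
python3 -c "
from h import *
inbed()"
```

```text
tcp in bed [126.3 -68.7  54.6] F bed [1.1 0.5 2.1] w 11.8 58.41789186000824 t 46.1333
```

Request:
{"method": "servo_tool", "body": {
  "commands": [
    [[200,0,0,0,0,0,0],[200,0,0.009,-0.0052,0,0,0],[200,0,0.009,-0.0044,0,0,0],[200,0,0.0098,-0.003,0,0,0],[200,0,0.0098,-0.0019,0,0,0],[200,0,0.01,-0.0005,0,0,0],[200,0,0.0099,0.0007,0,0,0],[200,0,0.0098,0.002,0,0,0],[200,0,0.0093,0.003,0,0,0],[200,0,0,0,0,0,0]]
  ]
}}

```text
clock: 46.97
position: [492.1, 369.8, 195.4]
ee_rot: [-0.664, 0.73, -0.106, -0.117]
contact_force: [-1.9, 0.7, 0.7]
gripper_width: 18.4
grasp_force: 0.8
```

```bash
python3 -c "
from h import *
inbed()
d=cam('top');cv2.imwrite('pics/c9.png',cv2.resize(d['frame'][145:243,130:260],None,fx=6,fy=6,interpolation=cv2.INTER_CUBIC))"
```

```text
tcp in bed [ 46.9 -69.4  62.2] F bed [-1.9  0.3  0.9] w 18.4 0.7624749094247818 t 46.9667
```

Request:
{"method": "servo_tool", "body": {
  "commands": [
    [[200,0,0.0075,0.0033,0,0,0],[200,0,0.007,0.0045,0,0,0],[200,0,0.0074,0.0065,0,0,0],[200,0,0.0066,0.007,0,0,0],[200,0,0.0045,0.0063,0,0,0],[200,0,0.0038,0.0065,0,0,0],[200,0,0.003,0.007,0,0,0],[200,0,0.0025,0.007,0,0,0],[200,0,0.002,0.006,0,0,0],[200,0,0,0,0,0,0]]
  ]
}}

```text
clock: 47.85
position: [448.1, 356.7, 143.2]
ee_rot: [-0.664, 0.731, -0.106, -0.118]
contact_force: [-0.3, -0.9, -1.2]
gripper_width: 18.4
grasp_force: 0.0
```

```bash
python3 -c "
from h import *
inbed()"
```

```text
tcp in bed [  4.4 -69.8   7.1] F bed [-0.2 -0.5 -1.5] w 18.4 0.0 t 47.85
```

Request:
{"method": "servo_tool", "body": {
  "commands": [
    [[200,0,0.0015,0.005,0,0,0],[200,0,0.001,0.003,0,0,0],[200,0,0,0,0,0,0],[150,0,0,0,0,0,0],[150,0,0,-0.02,0,0,0],[150,0,0,-0.02,0,0,0],[255,0,0,0,0,0,0],[255,0,0,0,0,0,0],[255,0,0,0,0,0,0]]
  ]
}}

```text
clock: 48.6
position: [447.0, 367.5, 174.7]
ee_rot: [-0.664, 0.731, -0.106, -0.116]
contact_force: [0.5, 0.2, -0.2]
gripper_width: 0.6
grasp_force: 0.0
```

Request:
{"method": "servo_tool", "body": {
  "commands": [
    [[255,0,0,0.02,0,0,0],[255,0,0,0.007,0,0,0],[255,0,0,0.003,0,0,0],[255,0,0,0.002,0,0,0],[255,0,0,0,0,0,0]]
  ]
}}

```text
clock: 49.02
position: [445.7, 357.5, 146.0]
ee_rot: [-0.664, 0.731, -0.106, -0.117]
contact_force: [-4.6, 0.8, 7.7]
gripper_width: -0.0
grasp_force: 3.7
```

```bash
python3 -c "
from h import *
inbed()"
```

```text
tcp in bed [  1.9 -70.1  10. ] F bed [-4.7 -2.   7.4] w -0.0 3.654334545135498 t 49.0167
```

Request:
{"method": "servo_tool", "body": {
  "commands": [
    [[255,0,0,-0.03,0,0,0],[105,0,0,-0.04,0,0,0],[105,0.036,0.0075,0,0,0,0],[105,0.036,0.0075,0,0,0,0],[105,0.036,0.0075,0,0,0,0],[105,0.036,0.0075,0,0,0,0],[105,0.036,0.0075,0,0,0,0],[105,0,0,0,0,0,0],[105,0,0,0,0,0,0]]
  ]
}}

```text
clock: 49.77
position: [394.2, 211.4, 268.0]
ee_rot: [-0.664, 0.732, -0.106, -0.115]
contact_force: [0.5, 0.3, -0.6]
gripper_width: 50.5
grasp_force: 0.0
```

```bash
python3 -c "
from h import *
inbed();bq(-36,-251,20)
d=cam('top');Rb,t=bedRT()
for z in(52,68):
    o,v=ray(d,*((np.array([509,467])+.5)/6-.5+[130,145]));n=Rb[:,2];w=t+z*n;p=o+v*((w-o)@n)/(v@n);print((Rb.T@(p-t)).round(1))
print(((proj(d,Rb@[0,-252,37]+t)-[130,145]+.5)*6-.5))
"
```

```text
tcp in bed [ -34.9 -250.9   79.5] F bed [ 0.5  0.5 -0.5] w 50.5 0.0 t 49.7667
at [394.2 211.4 268. ] rot [-0.1   0.02  0.06] rows 0.0 then shift mm [ 0.1  1.1 59.5]
[ -36.3 -252.4   52. ]
[ -37.  -260.8   68. ]
[[533.73562646 391.31826791]]
```

Request:
{"method": "servo_tool", "body": {
  "commands": [
    [[105,0.003,0.002,0.02,0,0,0],[105,0,0,0.02,0,0,0],[105,0,0,0.015,0,0,0],[105,0,0,0.008,0,0,0],[105,0,0,0,0,0,0]]
  ]
}}

```text
clock: 50.23
position: [389.9, 190.1, 206.0]
ee_rot: [-0.664, 0.731, -0.106, -0.119]
contact_force: [-0.0, -0.4, -0.5]
gripper_width: 50.4
grasp_force: 0.0
```

Request:
{"method": "servo_tool", "body": {
  "commands": [
    [[177,0,0,0,0,0,0],[177,0,0,0,0,0,0],[255,0,0,0,0,0,0],[255,0,0,0,0,0,0],[255,0,0,0,0,0,0],[255,0,0,0,0,0,0]]
  ]
}}

```text
clock: 50.73
position: [390.4, 191.6, 209.0]
ee_rot: [-0.664, 0.731, -0.105, -0.115]
contact_force: [-4.5, 2.5, 3.7]
gripper_width: 13.2
grasp_force: 58.5
```

```bash
python3 -c "
from h import *
inbed()
d=cam('scene');A=cv2.resize(d['frame'][110:200,190:290],None,fx=6,fy=6,interpolation=cv2.INTER_CUBIC)
cv2.imwrite('pics/c10.png',A)"
```

```text
tcp in bed [ -36.8 -251.7   17.1] F bed [-4.8  0.8  4.2] w 13.2 58.48431944847107 t 50.7333
```

Handle gripped. First quarter turn clockwise, starting toward +y, with a force check.

Request:
{"method": "servo_tool", "body": {
  "commands": [
    [[255,-0.0111,-0.0018,0,0,0,0],[255,-0.01,-0.0051,0,0,0,0],[255,-0.008,-0.008,0,0,0,0],[255,-0.0051,-0.01,0,0,0,0],[255,-0.0018,-0.0111,0,0,0,0],[255,0,0,0,0,0,0]]
  ]
}}

```text
clock: 51.28
position: [432.6, 221.4, 197.8]
ee_rot: [-0.664, 0.731, -0.107, -0.116]
contact_force: [0.9, -0.3, 6.2]
gripper_width: 13.2
grasp_force: 59.0
```

```bash
python3 -c "
from h import *
inbed()"
```

```text
tcp in bed [   2.3 -216.2   16.9] F bed [ 1.  -2.2  5.9] w 13.2 58.979178071022034 t 51.2833
```

Request:
{"method": "servo_tool", "body": {
  "commands": [
    [[255,0.0018,-0.0111,0,0,0,0],[255,0.0051,-0.01,0,0,0,0],[255,0.008,-0.008,0,0,0,0],[255,0.01,-0.0051,0,0,0,0],[255,0.0111,-0.0018,0,0,0,0],[255,0.0111,0.0018,0,0,0,0],[255,0.01,0.0051,0,0,0,0],[255,0.008,0.008,0,0,0,0],[255,0.0051,0.01,0,0,0,0],[255,0.0018,0.0111,0,0,0,0]]
  ]
}}

```text
clock: 52.12
position: [424.2, 153.5, 220.0]
ee_rot: [-0.664, 0.731, -0.106, -0.115]
contact_force: [1.5, 5.6, 3.7]
gripper_width: 13.0
grasp_force: 59.1
```

```bash
python3 -c "
from h import *
inbed()"
```

```text
tcp in bed [   0.6 -288.1   16.9] F bed [0.9 4.3 5.3] w 13.0 59.12687301635742 t 52.1167
```

At 270° with low forces. On through 540° in the next two calls.

Request:
{"method": "servo_tool", "body": {
  "commands": [
    [[255,-0.0018,0.0111,0,0,0,0],[255,-0.0051,0.01,0,0,0,0],[255,-0.008,0.008,0,0,0,0],[255,-0.01,0.0051,0,0,0,0],[255,-0.0111,0.0018,0,0,0,0],[255,-0.0111,-0.0018,0,0,0,0],[255,-0.01,-0.0051,0,0,0,0],[255,-0.008,-0.008,0,0,0,0],[255,-0.0051,-0.01,0,0,0,0],[255,-0.0018,-0.0111,0,0,0,0]]
  ]
}}

```text
clock: 52.95
position: [429.7, 221.8, 197.7]
ee_rot: [-0.665, 0.73, -0.107, -0.117]
contact_force: [-1.5, -1.1, 9.9]
gripper_width: 13.1
grasp_force: 59.5
```

Request:
{"method": "servo_tool", "body": {
  "commands": [
    [[255,0.0018,-0.0111,0,0,0,0],[255,0.0051,-0.01,0,0,0,0],[255,0.008,-0.008,0,0,0,0],[255,0.01,-0.0051,0,0,0,0],[255,0.0111,-0.0018,0,0,0,0],[255,0,0,0,0,0,0]]
  ]
}}

```text
clock: 53.45
position: [461.8, 182.9, 209.2]
ee_rot: [-0.664, 0.731, -0.106, -0.116]
contact_force: [-1.1, 1.4, 7.0]
gripper_width: 13.3
grasp_force: 59.1
```

```bash
python3 -c "
from h import *
inbed()"
```

```text
tcp in bed [  35.1 -253.3   16.8] F bed [-1.2 -0.9  7.1] w 13.3 59.138996601104736 t 53.45
```

Request:
{"method": "servo_tool", "body": {
  "commands": [
    [[255,0.0111,0.0018,0,0,0,0],[255,0.01,0.0051,0,0,0,0],[255,0.008,0.008,0,0,0,0],[255,0.0051,0.01,0,0,0,0],[255,0.0018,0.0111,0,0,0,0],[255,-0.0004,0.0056,0,0,0,0],[255,-0.0014,0.0055,0,0,0,0],[255,0,0,0,0,0,0]]
  ]
}}

```text
clock: 54.12
position: [411.5, 156.5, 219.5]
ee_rot: [-0.665, 0.731, -0.106, -0.116]
contact_force: [-1.4, 2.2, 7.4]
gripper_width: 13.0
grasp_force: 59.6
```

```bash
python3 -c "
from h import *
inbed()"
```

```text
tcp in bed [ -12.3 -286.2   17. ] F bed [-1.6 -0.3  7.7] w 13.0 59.55538809299469 t 54.1167
```

Request:
{"method": "servo_tool", "body": {
  "commands": [
    [[255,-0.001,0.003,0,0,0,0],[255,0,0,0,0,0,0]]
  ]
}}

```text
clock: 54.28
position: [409.0, 157.7, 219.2]
ee_rot: [-0.664, 0.731, -0.106, -0.116]
contact_force: [-1.0, 1.5, 7.8]
gripper_width: 13.2
grasp_force: 59.6
```

Request:
{"method": "servo_tool", "body": {
  "commands": [
    [[255,-0.0013,0.0028,0,0,0,0],[255,0,0,0,0,0,0]]
  ]
}}

```text
clock: 54.45
position: [407.5, 158.5, 219.0]
ee_rot: [-0.664, 0.73, -0.108, -0.116]
contact_force: [5.3, -1.8, 5.4]
gripper_width: 12.9
grasp_force: 59.3
```

Request:
{"method": "servo_tool", "body": {
  "commands": [
    [[255,-0.0015,0.0027,0,0,0,0],[255,0,0,0,0,0,0]]
  ]
}}

```text
clock: 54.62
position: [406.4, 159.2, 218.9]
ee_rot: [-0.664, 0.73, -0.109, -0.116]
contact_force: [13.4, -7.0, 3.8]
gripper_width: 12.8
grasp_force: 59.1
```

```bash
python3 -c "
from h import *
inbed()"
```

```text
tcp in bed [ -17.6 -284.    17. ] F bed [14.1 -6.6  1.9] w 12.8 59.11515176296234 t 54.6167
```

The resistance reached 15 N at about 656° (653° expected), so the jaw bears. I'll ease off, release, lift clear and look.

Request:
{"method": "servo_tool", "body": {
  "commands": [
    [[255,0.0012,-0.0022,0,0,0,0],[150,0,0,0,0,0,0],[130,0,0,0,0,0,0],[105,0,0,0,0,0,0],[105,0,0,-0.02,0,0,0],[105,0,0,-0.04,0,0,0],[105,0,0,-0.04,0,0,0],[105,0.03,0,-0.02,0,0,0],[105,0.04,0,0,0,0,0],[105,0.04,0,0,0,0,0]]
  ]
}}

```text
clock: 55.45
position: [399.3, 92.1, 366.6]
ee_rot: [-0.665, 0.73, -0.106, -0.116]
contact_force: [0.5, -1.3, -0.2]
gripper_width: 50.1
grasp_force: 0.0
```

Request:
{"method": "servo_tool", "body": {
  "commands": [
    [[105,0.04,0,0,0,0,0],[105,0.04,0,0,0,0,0],[105,0.03,0,0,0,0,0],[105,0,0,0,0,0,0],[105,0,0,0,0,0,0]]
  ]
}}

```text
clock: 55.87
position: [388.8, -13.0, 400.2]
ee_rot: [-0.663, 0.732, -0.105, -0.116]
contact_force: [-0.1, -0.1, -0.5]
gripper_width: 50.5
grasp_force: 0.0
```

```bash
python3 -c "
from h import *
inbed()
d=cam('top');A=cv2.resize(d['frame'][145:243,130:260],None,fx=6,fy=6,interpolation=cv2.INTER_CUBIC)
cv2.imwrite('pics/c11.png',A)"
```

```text
tcp in bed [ -18.3 -504.6  136. ] F bed [-0.1  0.1 -0.5] w 50.5 0.0 t 55.8667
```

View pics/c11.png

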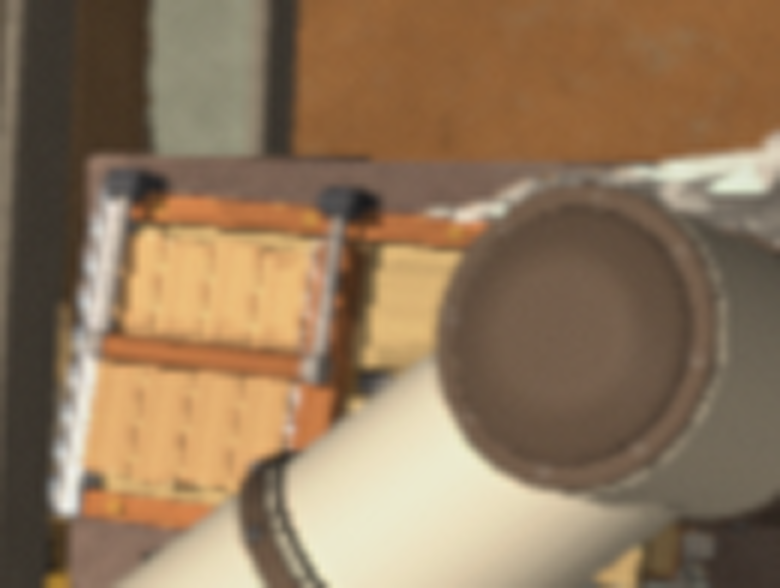

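The strips are tight from the stop up, and the bail lies down over them with its dowel from (105,345) to (320,370). The jaw face, at about (315,280)–(290,430), bears on the top strip and the robot is clear. Handing in.

```bash
python3 -c "
from bench import ticket
print(ticket.job_done())"
```

```text
the job is handed in; nothing more can be done
None
```

I handed the job in at about 56 s: all four strips are in and tight against the stop, the bail is down, and the handwheel is wound until the jaw bears on the top strip. The hand-in gave no verdict, and I did not re-check the masking roll, clip or blade box at the end, though no move went near them.

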